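# Set up the nougat bars for the blower

### The arm

A 7-joint arm with a two-finger parallel gripper is mounted at the origin on the work surface. World frame = base frame: x ahead of the robot, y to its left, z up, the work surface at z = 0. Lengths are in m, angles in rad, forces in N, time in s.
With the tool pointing down it reaches from about 0.4 to 0.875 m from the base axis. Payload 19.3 kg.
Tool frame: the origin (TCP) lies midway between the tips of the shut fingers; the grasp point (between the pads) lies 19 mm behind it; z points along the fingers, y is the line along which they close (so a half turn about z gives the same grasp; the last joint's range is limited). The gripper opens to 85 mm and grips with 20 to 120 N. Pads are 22 mm wide; open, the fingers measure 114 mm over their backs; the gripper's body (76 mm by 85 mm) begins 54 mm behind the grasp point. The pads swing forward as they close: fully open they stand 13 mm farther back than shut.
Start: joints at [1.062, 0.521, -0.036, 1.599, 0.021, 1.021, -0.113], TCP at [0.266, -0.566, 0.231] pointing down, gripper open.
Joint ranges: [-2.91, 2.91], [-0.3, 2.13], [-1.5, 1.42], [0.17, 2.43], [-1.26, 4.41], [0.16, 1.93], [-2.52, 2.52]. Speed limits (rad/s): [1.89, 1.89, 2.39, 2.39, 3.01, 3.01, 3.01].

### API

Orientations are given as [roll, pitch, yaw] about the fixed x, y, z axes, in that order (R = Rz(yaw) Ry(pitch) Rx(roll)).
In Python, from workcell import * gives the robot as it stands. The module is installed in compiled form; this text tells all that it offers.
- The arm moves only by the tool play_rows, never from a script. Its argument "deltas" is a list of rows, each a list of 7 numbers: the shift along the tool's x, y, z in units of 500 mm (1.0 is 500 mm), then the turn, a rotation vector about the tool's x, y, z in units of 120 degrees (1.0 is 120 degrees), then the closure, from 0 (fully open) to 1 (shut). A call has 1 to 10 rows; each row is the pose to reach, as a shift and turn from the pose commanded when the call began, along the tool's axes at that moment; what a row does not reach only later rows make up. A row lasts 1/10 s, in which the tool goes at most 50 mm and 8.59 degrees, less where a joint would pass 70% of its speed; a pose out of reach is approached as far as the arm can. A call with a number of a shift or a turn outside -1 to 1 is refused whole. A call with a gripper value outside its range is refused whole. The fingers move at their own pace and stop on an object; "newtons" is the grip in N (left out, the last holds). Time passes only in rows, so rows that repeat a pose let the fingers close. It gives the time, the measured TCP pose, the force, the opening and the grip force at its end, in the units of the state.
- observe(): the state, without advancing time (a new reading comes with each control period).
- grab_frame(name): name is "scene" or "top"; returns the picture (400x640x3 uint8, red, green, blue); there is no depth.
- get_calibration(name): a dict with "fovy" (degrees; the focal length in pixels is half the picture's height over the tangent of half this angle, whatever the lens; pixels are square), "cx", "cy" (the principal point, pixels), "k1" (the pictures are not rectified: a ray, as slopes to the right and down, at radius r is drawn at 1 + k1 r^2 times it, then the intrinsics apply), "xyz" and "rotation" of the camera in the world. Camera axes: x right, y down, z forward; pixel columns grow to the right and rows downward; lengths in m; the calibration is good to about 2 mm. A picture is of the moment at which its call begins. get_calibration takes no time and is no camera call.
- job_done(): hands the job in; it is judged then, once.
The state is a dict: "clock": time; "qpos": joint angles; "qd": joint speeds; "joint_efforts": joint torques, N m; "position": TCP position; "tool_rot": TCP orientation; "force": force on the tool from outside, world axes, zero at the start; "moment": the same for the moment, N m; "grip_width": finger opening in m; "finger_force": force on a finger pad.
Only numpy, scipy, OpenCV 4.12 (cv2) and the standard library are available. Lean on these libraries where they do the work, as an engineer would, in place of code of your own. Each camera call takes 0.05 s, during which the arm holds its last target. There are 200 camera calls.

### The job

Get the nougat bars ready for air-setting: screw the lid of the petal tin down clockwise until it is snug, without overtightening it, and balance every nougat bar on a steel dome of its own, centred so that it lies level. Only when the lid is snug and all bars are balanced, turn the blower dial until its white line points at the black index mark. Leave the moulding trays, the bowl and the spatula where they are.

Things in the scene. Friction and masses are not known exactly. Their poses are not given: they have to be found in the camera images.
- bar0: A dark nougat bar with petals and nuts all over, 100 x 34 x 34 mm (square section), about 0.14 kg, loose, at first flat on the white board (board: 12 mm thick, top at z = 0.012). Origin at its centre, x along its length; all four long sides are alike. Three or four of the bars are present.
- bar1: A dark nougat bar with petals and nuts all over, 100 x 34 x 34 mm (square section), about 0.14 kg, loose, at first flat on the white board (board: 12 mm thick, top at z = 0.012). Origin at its centre, x along its length; all four long sides are alike. Three or four of the bars are present.
- bar2: A dark nougat bar with petals and nuts all over, 100 x 34 x 34 mm (square section), about 0.14 kg, loose, at first flat on the white board (board: 12 mm thick, top at z = 0.012). Origin at its centre, x along its length; all four long sides are alike. Three or four of the bars are present.
- bar3: A dark nougat bar with petals and nuts all over, 100 x 34 x 34 mm (square section), about 0.14 kg, loose, at first flat on the white board (board: 12 mm thick, top at z = 0.012). Origin at its centre, x along its length; all four long sides are alike. Three or four of the bars are present.
- dome0_top (a point): Top point of a fixed polished steel dome on the table, 40 mm high: a cap of a sphere of radius 55 mm whose centre is 55 mm straight below this point; 106 mm across at the table. A bar set on it rests on that one point and stays if its centre is over it; off-centre by 4 mm it leans about 0.1 rad, far off it slides down. There are four domes, one bar fits on each.
- dome1_top (a point): Top point of a fixed polished steel dome on the table, 40 mm high: a cap of a sphere of radius 55 mm whose centre is 55 mm straight below this point; 106 mm across at the table. A bar set on it rests on that one point and stays if its centre is over it; off-centre by 4 mm it leans about 0.1 rad, far off it slides down. There are four domes, one bar fits on each.
- dome2_top (a point): Top point of a fixed polished steel dome on the table, 40 mm high: a cap of a sphere of radius 55 mm whose centre is 55 mm straight below this point; 106 mm across at the table. A bar set on it rests on that one point and stays if its centre is over it; off-centre by 4 mm it leans about 0.1 rad, far off it slides down. There are four domes, one bar fits on each.
- dome3_top (a point): Top point of a fixed polished steel dome on the table, 40 mm high: a cap of a sphere of radius 55 mm whose centre is 55 mm straight below this point; 106 mm across at the table. A bar set on it rests on that one point and stays if its centre is over it; off-centre by 4 mm it leans about 0.1 rad, far off it slides down. There are four domes, one bar fits on each.
- tin: Fixed clear round tin of petals, 110 mm across, 66 mm high, under its lid. Origin at the centre of its underside, z up.
- thread (a joint): How far the white screw lid (116 mm across) of the tin has run down its thread, rad, growing as the lid turns clockwise seen from above (closing). It starts loose at 0.3 to 0.9, turns with a light drag of 0.05 N m and ends at 4.0, where the lid meets its seal. It stays where left; the lid does not visibly rise or sink.
- lid (a joint): Further turn of the same lid beyond the thread's end as it squeezes its seal, rad, clockwise: 0 until the thread is at 4.0, then it needs 0.14 N m to start and 0.6 N m more per rad. Snug is about 0.1 to 0.2; over 0.4 is overtightened. It stays where left up to 0.2, and springs back to about 0.23 from more. The whole turn of the lid is thread + lid.
- lid_grip (a point): Point to grip on the lid, on its axis, 100 mm above the table: the middle of an upright bar grip 84 mm long, 18 mm thick, that rises 30 mm above the lid (z 82 to 112 mm). The long direction of the grip is this point's x axis; at a whole turn of 0 it lies along the tin's x axis.
- box: Fixed white control box of the air blower, 130 (x) x 140 (y) x 50 mm high. Origin at the centre of its underside, z up. A black raised index mark stands on its top beside the dial, in the direction midway between its +x and +y axes.
- dial (a joint): Black dial on the box, angle in rad, growing clockwise seen from above; range 0 to 4, light friction (0.03 N m), stays where it is left. At 0 its white line points along the box's -x axis; at 2.356 (135 deg) it points at the black index mark, midway between the box's +x and +y axes. It starts between 0.2 and 0.6.
- dial_grip (a point): Point to grip on the dial, on its axis, 87 mm above the table: the middle of an upright bar grip 65 mm long, 14 mm thick, 32 mm high (z 62 to 94 mm), lying along this point's x axis; the white line is on top of its -x half.
- mould0: An amber moulding tray, 100 x 180 x 30 mm, loose, a bystander to leave alone; origin on the table under it.
- mould1: A second amber moulding tray, 100 x 180 x 30 mm, loose, a bystander to leave alone; origin on the table under it.
- bowl: A steel bowl, 100 mm across, 45 mm high, loose, a bystander to leave alone; origin on the table under it.
- scraper: A spatula about 260 mm long lying along its x axis, loose, a bystander to leave alone; origin on the table under it.
There are look-alikes about, which are no part of the job. What is shaped like the box but blue or turquoise is not meant. Leave any blue look-alike of the bar3 alone.

How it is judged:
By the outcome, as a careful person would: the job done as asked, in the order asked, and still so for the second after the job is handed in, with the robot touching nothing.
Of bar0, bar1, bar2, bar3 only 3 to 4 are there at a start; the rules pass over those that are not, and their reading is None.
At some moment in a run one of bar0, bar1, bar2, bar3 may be knocked a few centimetres aside while the robot is not near it.
Once in a run the grip may slacken for a moment while it holds something.
It also fails if it takes over 210 s, if anything falls off the work surface, if the arm or the gripper's body presses on something with over 40 N, if the wrist force passes 120 N, or if a joint passes its speed limit or range.

## Working session

There is one attempt and no reset: what is moved stays moved. The work goes in short steps, Python scripts to look and compute and a tool call to move; the robot and the scene stay as the last step left them, time stands still between calls to the robot, and variables do not carry over. Pictures are saved under pics/ and viewed, at most 14 in all, crops included, and the job is handed in when it is done.

Besides the shell and the picture viewer there is one more tool, called by a JSON object that holds its "method" and its "body". play_rows: Moves the arm, as the interface text tells. Its arguments: {"type":"object","properties":{"deltas":{"type":"array"},"newtons":{"type":"number"}},"required":["deltas"]}

```bash
mkdir -p pics; python3 - <<'E'
from workcell import *
import cv2
for n in("scene","top"):
    f=grab_frame(n); cv2.imwrite(f"pics/{n}0.png",f[:,:,::-1]); print(n,get_calibration(n))
print(observe())
E
```

```text
scene {'fovy': 50.0575853669168, 'cx': 319.9922846979233, 'cy': 202.40478321453926, 'k1': 0.005162867703746757, 'xyz': array([ 1.08531602, -0.11145808,  1.1128241 ]), 'rotation': array([-2.62406118e+00,  1.50787838e-03,  1.16798228e+00])}
top {'fovy': 43.35966192722226, 'cx': 314.4441300933488, 'cy': 198.45388079512537, 'k1': 0.041158127091680645, 'xyz': array([0.47437244, 0.09745379, 1.7326067 ]), 'rotation': array([-3.09151087e+00,  1.46557845e-03, -1.54050101e+00])}
{'clock': 0.1, 'qpos': array([ 1.06175845,  0.52196293, -0.03631988,  1.59993014,  0.0212078 ,
        1.0210661 , -0.11283598]), 'qd': array([-6.53545806e-04, -1.26668217e-03,  2.68154608e-04, -1.18151388e-03,
        6.75313525e-04, -8.92173279e-06, -8.78774799e-04]), 'joint_efforts': array([ 4.98964000e-03, -9.28481770e+01,  1.98450431e+00, -3.70527184e+01,
        1.81495043e-02,  5.31596321e-03, -1.14343586e-04]), 'position': array([ 0.26540003, -0.56553963,  0.23078552]), 'tool_rot': array([-3.14061433e+00,  7.70839368e-05,  4.38788103e-01]), 'force': array([ 0.26784188, -0.68485397,  0.19320204]), 'moment': array([-0.01581597, -0.01014172,  0.00050998]), 'finger_force': 0.0, 'grip_width': 0.08537070689657912}
```

View pics/top0.png

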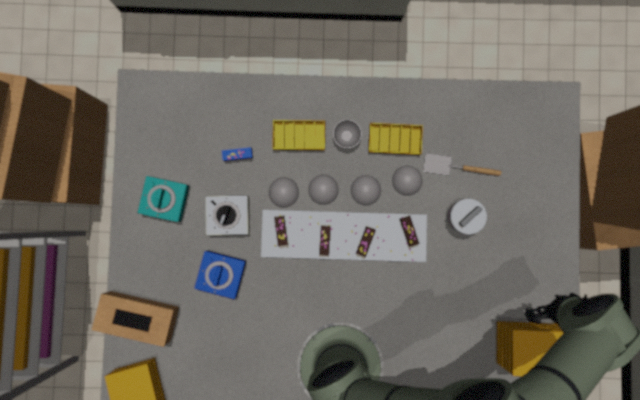

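View pics/scene0.png

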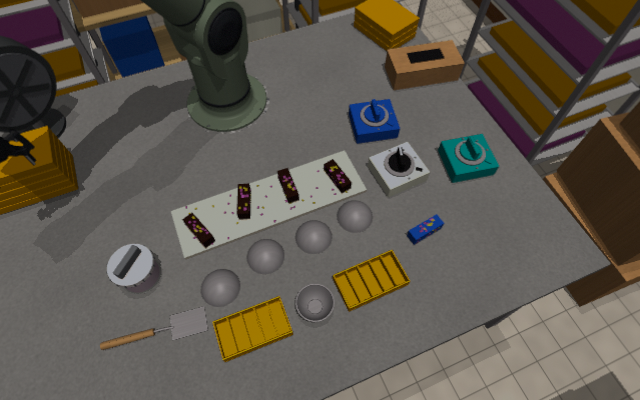

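The top view shows four dark bars on the white board at about (281,231), (325,240), (367,241) and (409,231). The four domes are at (284,191), (323,189), (366,190) and (407,180), and the lid is at (468,217). Three things are box-shaped: white (227,215), turquoise (163,199) and blue (220,274). The white one is meant, since the task says blue or turquoise is not. The blue bar at (237,154) is a look-alike to leave alone. I'll confirm this in an enlarged crop.

```bash
cat > h.py <<'E'
from workcell import *
import numpy as np, cv2
from scipy.spatial.transform import Rotation as R
def cam(n):
    c=get_calibration(n); f=200/np.tan(np.radians(c['fovy'])/2)
    return c,f,R.from_euler('xyz',c['rotation']).as_matrix()
def px(n,P):
    c,f,M=cam(n); p=(np.atleast_2d(P)-c['xyz'])@M; s=p[:,:2]/p[:,2:]
    s=s*(1+c['k1']*(s**2).sum(1,keepdims=True)); return s*f+[c['cx'],c['cy']]
def ray(n,uv,z):
    c,f,M=cam(n); d=(np.atleast_2d(uv).astype(float)-[c['cx'],c['cy']])/f; s=d.copy()
    for _ in range(8): s=d/(1+c['k1']*(s**2).sum(1,keepdims=True))
    D=np.c_[s,np.ones(len(s))]@M.T
    return c['xyz']+D*((np.broadcast_to(z,len(D))-c['xyz'][2])/D[:,2])[:,None]
E
python3 - <<'E'
from h import *
f=cv2.imread('pics/top0.png'); g=cv2.resize(f[140:265,190:500],None,fx=2.58,fy=2.58,interpolation=cv2.INTER_CUBIC)
s=cv2.imread('pics/scene0.png'); 
cv2.imwrite('pics/c1.png',g)
for n,pts in(("top",[(284,191,.04),(323,189,.04),(366,190,.04),(407,180,.04),(468,217,.112),(227,215,.05),(281,231,.046),(325,240,.046),(367,241,.046),(409,231,.046),(340,365,0)]),("scene",[(355,213,.04),(313,234,.04),(265,255,.04),(221,285,.04),(128,260,.112),(398,166,.05),(337,174,.046)])):
    for p in pts: print(n,p,ray(n,p[:2],p[2])[0].round(3))
E
```

```text
top (284, 191, 0.04) [0.581 0.206 0.04 ]
top (323, 189, 0.04) [0.592 0.075 0.04 ]
top (366, 190, 0.04) [ 0.593 -0.07   0.04 ]
top (407, 180, 0.04) [ 0.631 -0.207  0.04 ]
top (468, 217, 0.112) [ 0.511 -0.392  0.112]
top (227, 215, 0.05) [0.494 0.393 0.05 ]
top (281, 231, 0.046) [0.446 0.211 0.046]
top (325, 240, 0.046) [0.421 0.063 0.046]
top (367, 241, 0.046) [ 0.422 -0.077  0.046]
top (409, 231, 0.046) [ 0.46  -0.216  0.046]
top (340, 365, 0) [ 0.001 -0.001  0.   ]
scene (355, 213, 0.04) [0.594 0.204 0.04 ]
scene (313, 234, 0.04) [0.608 0.069 0.04 ]
scene (265, 255, 0.04) [ 0.615 -0.074  0.04 ]
scene (221, 285, 0.04) [ 0.649 -0.207  0.04 ]
scene (128, 260, 0.112) [ 0.525 -0.395  0.112]
scene (398, 166, 0.05) [0.504 0.389 0.05 ]
scene (337, 174, 0.046) [0.456 0.21  0.046]
```

View pics/c1.png

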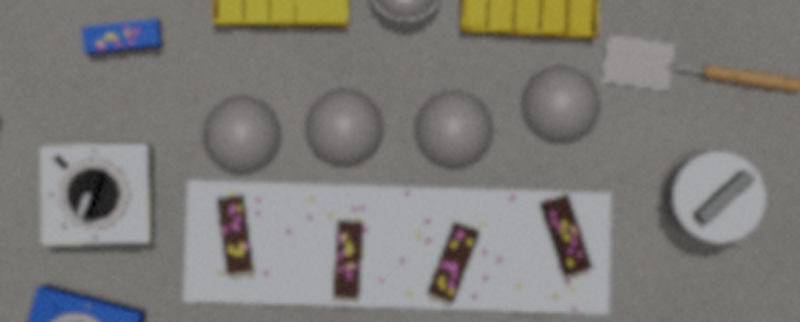

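The crop agrees. The white box is at crop (95,195), with its index mark up-left and the dial's white line pointing down-left. Four brown bars, four grey domes, and the lid with its oblique grip at (725,197). Now I'll measure them.

```bash
cat >> h.py <<'E'
from scipy.optimize import least_squares
def avg(n,k=4): return np.mean([grab_frame(n).astype(float) for _ in range(k)],0)
def bars(n,img,h=.029,blue=False,x0=.36,x1=.72):
    a=img; r,g,b=a[...,0],a[...,1],a[...,2]
    m=((g<0.62*np.maximum(r,b)+8)&(g<110)&(b<r+25)) | ((r+g+b)<170)&(r>=b)
    m|=(r>g+25)&(b<r+20)&(g<120)
    m|=(r>120)&(b<0.55*r)&(g>.6*r)&(r<220)
    m=cv2.morphologyEx(m.astype(np.uint8),cv2.MORPH_CLOSE,np.ones((3,3)))
    m=cv2.morphologyEx(m,cv2.MORPH_OPEN,np.ones((4,4)))
    out=[]
    for c in cv2.findContours(m,cv2.RETR_EXTERNAL,cv2.CHAIN_APPROX_NONE)[0]:
        if not 90<cv2.contourArea(c)<900: continue
        k=np.zeros(m.shape,np.uint8); cv2.drawContours(k,[c],-1,1,-1)
        ys,xs=np.nonzero(k); P=ray(n,np.c_[xs,ys],h)[:,:2]; o=P.mean(0)
        if not(x0<o[0]<x1 and -.32<o[1]<.30): continue
        w,V=np.linalg.eigh(np.cov(P.T)); v=V[:,1]; v=v*np.sign(v[0]+1e-9)
        out.append((o[1],o[0],np.arctan2(v[1],v[0]),np.sqrt(12*w[1]),np.sqrt(12*w[0]),int(xs.mean()),int(ys.mean())))
    return sorted(out,reverse=True)
def dome(n,gray,o,near=False):
    o=np.array(o[:2],float); 
    for it in range(3):
        E=[]
        for t in np.arange(0,2*np.pi,.06):
            d=np.array([np.cos(t),np.sin(t)])
            if near and d@(np.array([1.085,-.11])-o)<.35*np.linalg.norm(np.array([1.085,-.11])-o): continue
            rr=np.arange(.043,.064,.0005); P=np.c_[o+rr[:,None]*d,0*rr]; u=px(n,P).astype(np.float32)
            v=cv2.remap(gray.astype(np.float32),u[:,:1],u[:,1:],cv2.INTER_CUBIC)[:,0]
            gr=np.gradient(cv2.GaussianBlur(v[:,None],(1,9),3)[:,0]); i=np.argmax(gr[3:-3])+3; E.append(P[i,:2])
        E=np.array(E); s=least_squares(lambda q:np.linalg.norm(E-q[:2],axis=1)-q[2],[*o,.053],loss='soft_l1',f_scale=.001); o=s.x[:2]
    res=np.abs(s.fun); return s.x.round(4),np.median(res).round(4)
E
python3 - <<'E'
from h import *
I={n:avg(n) for n in("top","scene")}
np.savez('f0.npz',**I)
for n in I:
    print(n)
    for b in bars(n,I[n]): print('bar y,x,yaw,L,W,px',np.round(b,3))
    g=I[n].mean(2)
    for o in((.585,.206),(.595,.075),(.597,-.07),(.636,-.207)): print('dome',dome(n,g,o,n=="scene"))
E
```

```text
top
bar y,x,yaw,L,W,px [2.10e-01 4.43e-01 2.13e-01 8.70e-02 2.30e-02 2.81e+02 2.31e+02]
bar y,x,yaw,L,W,px [ 6.10e-02  4.06e-01 -3.70e-02  6.70e-02  2.50e-02  3.25e+02  2.44e+02]
bar y,x,yaw,L,W,px [-7.70e-02  4.18e-01 -3.37e-01  8.60e-02  2.50e-02  3.66e+02  2.42e+02]
bar y,x,yaw,L,W,px [-2.21e-01  4.60e-01  4.02e-01  8.80e-02  2.90e-02  4.09e+02  2.30e+02]
dome (array([0.5807, 0.2108, 0.0534]), np.float64(0.0004))
dome (array([0.5941, 0.0742, 0.0532]), np.float64(0.0003))
dome (array([ 0.5964, -0.0722,  0.0534]), np.float64(0.0004))
dome (array([ 0.6345, -0.2139,  0.0534]), np.float64(0.0004))
scene
bar y,x,yaw,L,W,px [2.13e-01 4.57e-01 1.33e-01 1.09e-01 4.30e-02 3.38e+02 1.76e+02]
bar y,x,yaw,L,W,px [ 6.40e-02  4.30e-01 -7.20e-02  1.17e-01  3.60e-02  2.88e+02  1.86e+02]
bar y,x,yaw,L,W,px [-7.30e-02  4.29e-01 -3.17e-01  1.17e-01  3.60e-02  2.44e+02  2.02e+02]
bar y,x,yaw,L,W,px [-2.18e-01  4.68e-01  3.24e-01  1.15e-01  3.40e-02  1.99e+02  2.30e+02]
dome (array([0.585 , 0.2095, 0.0521]), np.float64(0.0004))
dome (array([0.5979, 0.0735, 0.0525]), np.float64(0.0005))
dome (array([ 0.6005, -0.0724,  0.0525]), np.float64(0.0003))
dome (array([ 0.6381, -0.2137,  0.0523]), np.float64(0.0003))
```

```bash
cat >> h.py <<'E'
def bars(n,img,h=.029,x0=.36,x1=.72,sat=30,dark=85):
    a=cv2.GaussianBlur(img.astype(np.float32),(3,3),0) if 0 else img
    mx,mn=a.max(2),a.min(2); m=((mx-mn>sat)|(mx<dark)).astype(np.uint8)
    m=cv2.morphologyEx(m,cv2.MORPH_CLOSE,np.ones((3,3))); m=cv2.morphologyEx(m,cv2.MORPH_OPEN,np.ones((5,5)))
    out=[]
    for c in cv2.findContours(m,cv2.RETR_EXTERNAL,cv2.CHAIN_APPROX_NONE)[0]:
        if not 120<cv2.contourArea(c)<1500: continue
        k=np.zeros(m.shape,np.uint8); cv2.drawContours(k,[c],-1,1,-1)
        ys,xs=np.nonzero(k); P=ray(n,np.c_[xs,ys],h)[:,:2]; o=P.mean(0)
        if not(x0<o[0]<x1 and -.32<o[1]<.30): continue
        w,V=np.linalg.eigh(np.cov(P.T)); v=V[:,1]; v=v*np.sign(v[0]+1e-9)
        if a[k>0].mean(0)@[-1,0,1]>25: continue
        out.append((o[1],o[0],np.arctan2(v[1],v[0]),np.sqrt(12*w[1]),np.sqrt(12*w[0]),xs.mean(),ys.mean()))
    return sorted(out,reverse=True)
E
python3 - <<'E'
from h import *
I=np.load('f0.npz')
for n in I:
    print(n)
    for b in bars(n,I[n]): print('bar y,x,yaw,L,W,px',np.array(b).round(3).tolist())
T=I['top']; print(T[225:240,270:292].max(2).astype(int)[::3]); print((T.max(2)-T.min(2))[225:240,270:292].astype(int)[::3])
# lid: white disk, grip
for n in I:
    a=I[n]; c0=px(n,[[.505,-.392,.1]])[0].astype(int); r=16
    p=a[c0[1]-r:c0[1]+r,c0[0]-r:c0[0]+r].mean(2); m=((p<150)).astype(np.uint8)
    _,L,S,C=cv2.connectedComponentsWithStats(m); 
    i=L[r,r] or 1+np.argmin(np.linalg.norm(C[1:]-r,axis=1)); ys,xs=np.nonzero(L==i); P=ray(n,np.c_[xs,ys]+c0-r,.100)[:,:2]
    w,V=np.linalg.eigh(np.cov(P.T)); print('grip',n,P.mean(0),np.sqrt(12*w),np.arctan2(V[1,1],V[0,1]),p[r,r])
    b0=px(n,[[.494,.393,.05]])[0].astype(int); p=a[b0[1]-22:b0[1]+22,b0[0]-22:b0[0]+22].mean(2); 
    _,L,S,C=cv2.connectedComponentsWithStats((p<75).astype(np.uint8)); print('box dark blobs',[(S[j,4],ray(n,C[j]+b0-22,.06)[0].round(4)) for j in range(1,len(S)) if S[j,4]>3])
E
```

```text
top
bar y,x,yaw,L,W,px [0.213, 0.447, 0.166, 0.094, 0.029, 280.833, 230.654]
bar y,x,yaw,L,W,px [0.063, 0.418, -0.07, 0.093, 0.027, 324.731, 240.812]
bar y,x,yaw,L,W,px [-0.074, 0.421, -0.34, 0.092, 0.03, 365.472, 241.012]
bar y,x,yaw,L,W,px [-0.218, 0.46, 0.345, 0.092, 0.033, 408.628, 230.799]
scene
bar y,x,yaw,L,W,px [0.212, 0.453, 0.113, 0.113, 0.045, 337.213, 176.109]
bar y,x,yaw,L,W,px [0.063, 0.425, -0.074, 0.12, 0.038, 287.696, 185.269]
bar y,x,yaw,L,W,px [-0.074, 0.424, -0.327, 0.118, 0.037, 243.557, 200.85]
bar y,x,yaw,L,W,px [-0.22, 0.464, 0.32, 0.116, 0.036, 198.438, 229.654]
[[168 168 166 159 136 101  70  65  67  81 100 116 120 100  87 110 151 166
  168 168 168 169]
 [169 168 169 167 154 129 118 111  97 100 123 129 118  90  74  90 128 156
  168 169 168 168]
 [168 168 168 167 162 140 104  79  69  62  61  61  63  62  64  78 115 153
  166 168 168 169]
 [169 169 169 168 166 151 115  83  84  93  83  80 101 125 131 125 124 146
  162 168 168 168]
 [169 169 169 168 166 155 128 103 116 134 141 143 146 144 128 104  93 117
  153 167 169 168]]
[[ 4  4  4  3  6 11 19 24 22 27 37 45 47 39 20  3  2  3  5  5  4  4]
 [ 4  4  4  4  3  8 30 42 38 38 45 47 45 32 19  9  3  3  4  5  4  5]
 [ 4  5  4  4  4  3 10 20 21 22 23 22 22 22 20 14  3  2  4  5  5  5]
 [ 5  5  5  4  4  3  3 19 38 47 37 37 51 52 37 33 15  1  2  5  4  4]
 [ 5  4  5  5  4  2  4 21 56 74 76 78 78 71 49 25 18  3  3  5  4  4]]
grip top [ 0.51357299 -0.39995928] [0.02600134 0.0909675 ] 2.3339340642469915 104.08333333333333
box dark blobs [(np.int32(248), array([0.4964, 0.3938, 0.06  ]))]
grip scene [ 0.51333113 -0.39518345] [0.03607441 0.06859215] 2.2731505460666552 90.91666666666667
box dark blobs [(np.int32(9), array([0.4004, 0.3734, 0.06  ])), (np.int32(359), array([0.4984, 0.394 , 0.06  ])), (np.int32(10), array([0.5399, 0.4313, 0.06  ])), (np.int32(81), array([0.5242, 0.3112, 0.06  ]))]
```

```bash
cat >> h.py <<'E'
def go(p,yaw,s=None):
    s=s or observe(); M=R.from_euler('xyz',s['tool_rot']); T=R.from_euler('xyz',[np.pi,0,yaw])
    d=M.inv().apply(np.array(p)-s['position'])/.5; r=(M.inv()*T).as_rotvec()/np.radians(120)
    print('row',d.round(4).tolist(),r.round(4).tolist())
def st():
    s=observe(); print('t',s['clock'].__round__(2) if 0 else s['clock'],'p',s['position'].round(4),'rot',s['tool_rot'].round(4),'F',s['force'].round(2),'M',s['moment'].round(3),'w',round(s['grip_width'],4),'ff',round(s['finger_force'],1),'q',s['qpos'].round(2)); return s
E
python3 - <<'E'
from h import *
I=np.load('f0.npz')
for n in I:
    a=I[n]; c0=px(n,[[.511,-.397,.082]])[0].astype(int); r=26
    p=a[c0[1]-r:c0[1]+r,c0[0]-r:c0[0]+r]; m=(p.mean(2)>140).astype(np.uint8)
    C=cv2.findContours(m,cv2.RETR_EXTERNAL,cv2.CHAIN_APPROX_NONE)[0]; C=max(C,key=cv2.contourArea)
    P=ray(n,cv2.convexHull(C)[:,0]+c0-r,.08)[:,:2]
    s=least_squares(lambda q:np.linalg.norm(P-q[:2],axis=1)-q[2],[.511,-.397,.058],loss='soft_l1',f_scale=.002); print(n,'lid',s.x,np.abs(s.fun).mean())
    g=a.mean(2); U=ray(n,[[x,y] for y in range(400) for x in range(640)],.112)[:,:2].reshape(400,640,2); 
    d=np.linalg.norm(U-s.x[:2],axis=2); k=(d<.047)&(g<150); Q=U[k]; w,V=np.linalg.eigh(np.cov(Q.T)); print('grip',Q.mean(0),np.sqrt(12*w),np.arctan2(V[1,1],V[0,1])%np.pi)
go([.5135,-.3965,.17],2.30)
E
```

```text
top lid [ 0.51555015 -0.4033745   0.05681173] 0.00036135375495889105
grip [ 0.51557202 -0.40146764] [0.03563269 0.0890805 ] 2.231065064068659
scene lid [ 0.51830467 -0.4028206   0.05658147] 0.00024016857017120362
grip [ 0.51787639 -0.4021998 ] [0.06939199 0.08590609] 2.6589497472524197
row [0.5929, -0.0958, 0.1224] [-0.0001, -0.0, -0.8887]
```

{"method": "play_rows", "body": {"deltas": [[0.594,-0.08,0.122,0,0,-0.855,0],[0.594,-0.08,0.122,0,0,-0.855,0],[0.594,-0.08,0.122,0,0,-0.855,0],[0.594,-0.08,0.122,0,0,-0.855,0],[0.594,-0.08,0.122,0,0,-0.855,0],[0.594,-0.08,0.122,0,0,-0.855,0],[0.594,-0.08,0.122,0,0,-0.855,0],[0.594,-0.08,0.122,0,0,-0.855,0],[0.594,-0.08,0.122,0,0,-0.855,0],[0.594,-0.08,0.122,0,0,-0.855,0]], "newtons": 40}}

```text
clock: 1.5
position: [0.5174, -0.4034, 0.1702]
tool_rot: [-3.141, 0.0, 1.945]
force: [-0.1, 0.4, -0.1]
grip_width: 0.0854
finger_force: 0.0
```

```bash
python3 -c "
from h import *
st(); go([.517,-.403,.17],2.23)"
```

```text
t 1.5 p [ 0.5174 -0.4034  0.1702] rot [-3.1415  0.      1.9451] F [-0.11  0.36 -0.08] M [-0.026  0.038 -0.032] w 0.0854 ff 0.0 q [ 0.84  0.66 -0.43  1.55  0.31  0.99  0.7 ]
row [0.0011, -0.0005, 0.0004] [-0.0001, 0.0, -0.1361]
```

{"method": "play_rows", "body": {"deltas": [[0,0,0,0,0,-0.068,0],[0,0,0,0,0,-0.136,0],[0,0,0.06,0,0,-0.136,0],[0,0,0.12,0,0,-0.136,0],[0,0,0.168,0,0,-0.136,0],[0,0,0.168,0,0,-0.136,0]]}}

```text
clock: 2.1
position: [0.5159, -0.4025, 0.0833]
tool_rot: [-3.14, -0.005, 2.224]
force: [-0.4, -0.9, 0.7]
grip_width: 0.0854
finger_force: 0.0
```

{"method": "play_rows", "body": {"deltas": [[0,0,0,0,0,0,0.5],[0,0,0,0,0,0,1],[0,0,0,0,0,0,1],[0,0,0,0,0,0,1],[0,0,0,0,0,0,1],[0,0,0,0,0,0,1],[0,0,0,0,0,0,1]], "newtons": 30}}

```text
clock: 2.8
position: [0.5184, -0.4035, 0.0873]
tool_rot: [3.14, 0.002, 2.224]
force: [3.0, 1.9, 7.6]
grip_width: 0.0175
finger_force: 31.0
```

```bash
python3 -c "
from h import *
st(); f=grab_frame('top'); cv2.imwrite('pics/t2.png',cv2.resize(f[180:260,420:520],None,fx=5,fy=5)[:,:,::-1])"
```

```text
t 2.8 p [ 0.5184 -0.4035  0.0873] rot [3.1404e+00 1.9000e-03 2.2238e+00] F [3.01 1.87 7.61] M [ 0.242 -0.634 -0.085] w 0.0175 ff 31.0 q [ 0.86  0.77 -0.46  1.6   0.42  0.86  0.9 ]
```

View pics/t2.png

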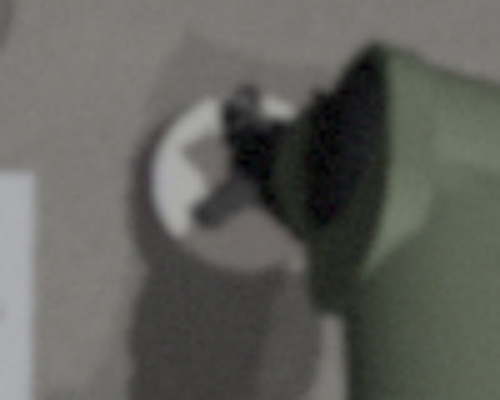

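The image shows the fingers astride the lid grip, at crop (240,160), with a measured opening of 17.5 mm. I'll lift a little and turn clockwise.

{"method": "play_rows", "body": {"deltas": [[0,0,-0.006,0,0,0,1],[0,0,-0.006,0,0,0.07,1],[0,0,-0.006,0,0,0.14,1],[0,0,-0.006,0,0,0.21,1],[0,0,-0.006,0,0,0.28,1],[0,0,-0.006,0,0,0.35,1],[0,0,-0.006,0,0,0.42,1],[0,0,-0.006,0,0,0.49,1],[0,0,-0.006,0,0,0.56,1],[0,0,-0.006,0,0,0.56,1]]}}

```text
clock: 3.85
position: [0.5164, -0.4029, 0.0882]
tool_rot: [-3.139, 0.0, 1.048]
force: [-1.1, -1.5, -17.8]
grip_width: 0.0175
finger_force: 33.3
```

```bash
python3 -c "
from h import *
st()"
```

```text
t 3.85 p [ 0.5164 -0.4029  0.0882] rot [-3.1389e+00  5.0000e-04  1.0481e+00] F [ -1.11  -1.52 -17.83] M [-0.105  0.114 -0.067] w 0.0175 ff 33.3 q [ 0.68  0.74 -0.16  1.61  0.15  0.81 -0.07]
```

{"method": "play_rows", "body": {"deltas": [[0,0,0.004,0,0,0.07,1],[0,0,0.004,0,0,0.14,1],[0,0,0.004,0,0,0.21,1],[0,0,0.004,0,0,0.28,1],[0,0,0.004,0,0,0.35,1],[0,0,0.004,0,0,0.42,1],[0,0,0.004,0,0,0.49,1],[0,0,0.004,0,0,0.56,1],[0,0,0.004,0,0,0.63,1],[0,0,0.004,0,0,0.63,1]]}}

```text
clock: 4.85
position: [0.5161, -0.4015, 0.0877]
tool_rot: [-3.139, 0.004, -0.269]
force: [-13.8, 12.8, 15.6]
grip_width: 0.0171
finger_force: 37.9
```

```bash
python3 -c "
from h import *
st()"
```

```text
t 4.85 p [ 0.5161 -0.4015  0.0877] rot [-3.1391  0.0041 -0.2687] F [-13.82  12.79  15.57] M [ 2.899  2.917 -0.044] w 0.0171 ff 37.9 q [ 0.45  0.75  0.18  1.63 -0.18  0.79 -1.12]
```

{"method": "play_rows", "body": {"deltas": [[-0.004,-0.002,-0.002,0,0,0.04,1],[-0.004,-0.002,-0.002,0,0,0.1,1],[-0.004,-0.002,-0.002,0,0,0.16,1],[-0.004,-0.002,-0.002,0,0,0.21,1],[-0.004,-0.002,-0.002,0,0,0.21,1]]}}

```text
clock: 5.35
position: [0.5159, -0.4007, 0.088]
tool_rot: [-3.141, 0.002, -0.705]
force: [-0.2, 5.5, -4.7]
grip_width: 0.0175
finger_force: 35.0
```

```bash
python3 -c "
from h import *
st()"
```

```text
t 5.35 p [ 0.5159 -0.4007  0.088 ] rot [-3.1407e+00  1.7000e-03 -7.0540e-01] F [-0.16  5.5  -4.73] M [ 1.307 -0.08  -0.037] w 0.0175 ff 35.0 q [ 0.38  0.76  0.3   1.64 -0.29  0.79 -1.47]
```

{"method": "play_rows", "body": {"deltas": [[0,0,0,0,0,0.024,1],[0,0,0,0,0,0.048,1],[0,0,0,0,0,0.048,1]]}}

```text
clock: 5.65
position: [0.516, -0.4005, 0.088]
tool_rot: [-3.14, 0.002, -0.803]
force: [0.7, 6.4, -4.9]
grip_width: 0.0174
finger_force: 34.9
```

```bash
python3 -c "
from h import *
st()"
```

```text
t 5.65 p [ 0.516  -0.4005  0.088 ] rot [-3.1404e+00  1.8000e-03 -8.0300e-01] F [ 0.7   6.44 -4.87] M [ 1.391 -0.279 -0.027] w 0.0174 ff 34.9 q [ 0.36  0.76  0.32  1.64 -0.32  0.79 -1.55]
```

{"method": "play_rows", "body": {"deltas": [[0,0,0,0,0,0.024,1],[0,0,0,0,0,0.048,1],[0,0,0,0,0,0.048,1]]}}

```text
clock: 5.95
position: [0.5161, -0.4005, 0.088]
tool_rot: [-3.14, 0.002, -0.904]
force: [1.7, 7.3, -4.2]
grip_width: 0.0171
finger_force: 34.9
```

```bash
python3 -c "
from h import *
st()"
```

```text
t 5.95 p [ 0.5161 -0.4005  0.088 ] rot [-3.1404e+00  2.0000e-03 -9.0350e-01] F [ 1.75  7.35 -4.22] M [ 1.503 -0.348 -0.   ] w 0.0171 ff 34.9 q [ 0.35  0.77  0.35  1.64 -0.34  0.8  -1.62]
```

{"method": "play_rows", "body": {"deltas": [[0,0,0,0,0,0.024,1],[0,0,0,0,0,0.048,1],[0,0,0,0,0,0.048,1]]}}

```text
clock: 6.25
position: [0.5163, -0.4004, 0.088]
tool_rot: [-3.14, 0.002, -1.004]
force: [0.9, 7.0, -5.0]
grip_width: 0.0178
finger_force: 34.9
```

```bash
python3 -c "
from h import *
st()"
```

```text
t 6.25 p [ 0.5163 -0.4004  0.088 ] rot [-3.1404e+00  2.1000e-03 -1.0040e+00] F [ 0.9   7.   -5.04] M [ 1.557 -0.505 -0.056] w 0.0178 ff 34.9 q [ 0.33  0.77  0.38  1.64 -0.37  0.8  -1.7 ]
```

{"method": "play_rows", "body": {"deltas": [[0,0,0,0,0,0.024,1],[0,0,0,0,0,0.048,1],[0,0,0,0,0,0.048,1]]}}

```text
clock: 6.55
position: [0.5164, -0.4003, 0.088]
tool_rot: [-3.14, 0.002, -1.104]
force: [2.5, 8.2, -4.9]
grip_width: 0.0173
finger_force: 34.9
```

```bash
python3 -c "
from h import *
st()"
```

```text
t 6.55 p [ 0.5164 -0.4003  0.088 ] rot [-3.1405e+00  2.2000e-03 -1.1044e+00] F [ 2.52  8.18 -4.87] M [ 1.609 -0.628 -0.028] w 0.0173 ff 34.9 q [ 0.32  0.78  0.4   1.64 -0.4   0.81 -1.78]
```

{"method": "play_rows", "body": {"deltas": [[0,0,0,0,0,0.024,1],[0,0,0,0,0,0.048,1],[0,0,0,0,0,0.048,1]]}}

```text
clock: 6.85
position: [0.5165, -0.4002, 0.088]
tool_rot: [-3.141, 0.002, -1.205]
force: [3.8, 7.8, -4.7]
grip_width: 0.0171
finger_force: 35.0
```

```bash
python3 -c "
from h import *
st()"
```

```text
t 6.85 p [ 0.5165 -0.4002  0.088 ] rot [-3.1405e+00  2.3000e-03 -1.2047e+00] F [ 3.78  7.77 -4.74] M [ 1.587 -0.819 -0.039] w 0.0171 ff 35.0 q [ 0.3   0.78  0.43  1.64 -0.42  0.81 -1.86]
```

{"method": "play_rows", "body": {"deltas": [[0,0,0,0,0,0.024,1],[0,0,0,0,0,0.048,1],[0,0,0,0,0,0.048,1]]}}

```text
clock: 7.15
position: [0.5166, -0.4002, 0.088]
tool_rot: [-3.141, 0.002, -1.305]
force: [3.6, 8.0, -5.0]
grip_width: 0.0174
finger_force: 34.9
```

```bash
python3 -c "
from h import *
st()"
```

```text
t 7.15 p [ 0.5166 -0.4002  0.088 ] rot [-3.1406e+00  2.4000e-03 -1.3051e+00] F [ 3.63  8.04 -5.03] M [ 1.588 -0.961 -0.033] w 0.0174 ff 34.9 q [ 0.28  0.79  0.46  1.64 -0.45  0.82 -1.94]
```

{"method": "play_rows", "body": {"deltas": [[0,0,0,0,0,0.024,1],[0,0,0,0,0,0.024,1]]}}

```text
clock: 7.35
position: [0.5168, -0.4001, 0.088]
tool_rot: [-3.141, 0.002, -1.355]
force: [4.2, 7.7, -4.4]
grip_width: 0.0172
finger_force: 34.9
```

```bash
python3 -c "
from h import *
st()"
```

```text
t 7.35 p [ 0.5168 -0.4001  0.088 ] rot [-3.1406e+00  2.4000e-03 -1.3552e+00] F [ 4.22  7.7  -4.43] M [ 1.661 -1.041 -0.023] w 0.0172 ff 34.9 q [ 0.28  0.79  0.47  1.64 -0.46  0.82 -1.98]
```

{"method": "play_rows", "body": {"deltas": [[0,0,0,0,0,0.024,1],[0,0,0,0,0,0.024,1]]}}

```text
clock: 7.55
position: [0.5168, -0.4001, 0.088]
tool_rot: [-3.141, 0.002, -1.405]
force: [4.3, 8.4, -7.8]
grip_width: 0.0175
finger_force: 22.5
```

```bash
python3 -c "
from h import *
st()"
```

```text
t 7.55 p [ 0.5168 -0.4001  0.088 ] rot [-3.1406e+00  2.4000e-03 -1.4053e+00] F [ 4.31  8.39 -7.76] M [ 1.533 -1.174  0.063] w 0.0175 ff 22.5 q [ 0.27  0.8   0.48  1.64 -0.47  0.82 -2.02]
```

{"method": "play_rows", "body": {"deltas": [[0,0,0,0,0,0.024,1],[0,0,0,0,0,0.024,1]]}}

```text
clock: 7.75
position: [0.5169, -0.4001, 0.088]
tool_rot: [-3.141, 0.002, -1.455]
force: [5.2, 8.3, -1.4]
grip_width: 0.0169
finger_force: 35.7
```

```bash
python3 -c "
from h import *
st()"
```

```text
t 7.75 p [ 0.5169 -0.4001  0.088 ] rot [-3.1407e+00  2.5000e-03 -1.4555e+00] F [ 5.22  8.35 -1.37] M [ 1.585 -1.273  0.112] w 0.0169 ff 35.7 q [ 0.26  0.8   0.49  1.64 -0.49  0.82 -2.06]
```

{"method": "play_rows", "body": {"deltas": [[0,0,0,0,0,0.024,1],[0,0,0,0,0,0.024,1]]}}

```text
clock: 7.95
position: [0.517, -0.4001, 0.088]
tool_rot: [-3.141, 0.003, -1.506]
force: [5.2, 6.7, -6.3]
grip_width: 0.0176
finger_force: 35.1
```

```bash
python3 -c "
from h import *
st()"
```

```text
t 7.95 p [ 0.517  -0.4001  0.088 ] rot [-3.1407e+00  2.5000e-03 -1.5058e+00] F [ 5.18  6.7  -6.32] M [ 1.536 -1.274  0.035] w 0.0176 ff 35.1 q [ 0.25  0.8   0.51  1.64 -0.5   0.83 -2.1 ]
```

{"method": "play_rows", "body": {"deltas": [[0,0,0,0,0,0,1],[0,0,0,0,0,0,1]], "newtons": 70}}

```text
clock: 8.15
position: [0.517, -0.4001, 0.0881]
tool_rot: [-3.141, 0.003, -1.504]
force: [5.6, 8.5, -4.2]
grip_width: 0.0171
finger_force: 71.8
```

```bash
python3 -c "
from h import *
st()"
```

```text
t 8.15 p [ 0.517  -0.4001  0.0881] rot [-3.1405e+00  2.6000e-03 -1.5041e+00] F [ 5.64  8.54 -4.15] M [ 1.66  -1.241  0.013] w 0.0171 ff 71.8 q [ 0.25  0.8   0.51  1.64 -0.5   0.83 -2.1 ]
```

{"method": "play_rows", "body": {"deltas": [[0,0,0,0,0,0.012,1]]}}

```text
clock: 8.25
position: [0.517, -0.4001, 0.0881]
tool_rot: [-3.141, 0.003, -1.529]
force: [5.4, 8.1, -4.5]
grip_width: 0.0164
finger_force: 71.6
```

```bash
python3 -c "
from h import *
st()"
```

```text
t 8.25 p [ 0.517  -0.4001  0.0881] rot [-3.1405e+00  2.7000e-03 -1.5291e+00] F [ 5.37  8.09 -4.52] M [ 1.572 -1.243  0.371] w 0.0164 ff 71.6 q [ 0.25  0.81  0.51  1.64 -0.51  0.83 -2.12]
```

{"method": "play_rows", "body": {"deltas": [[0,0,0,0,0,0.012,1]]}}

```text
clock: 8.35
position: [0.517, -0.4001, 0.0881]
tool_rot: [-3.141, 0.003, -1.555]
force: [6.1, 8.1, -4.7]
grip_width: 0.0164
finger_force: 71.6
```

```bash
python3 -c "
from h import *
st()"
```

```text
t 8.35 p [ 0.517  -0.4001  0.0881] rot [-3.1405e+00  2.7000e-03 -1.5550e+00] F [ 6.05  8.15 -4.67] M [ 1.621 -1.281  0.37 ] w 0.0164 ff 71.6 q [ 0.25  0.81  0.52  1.64 -0.51  0.83 -2.14]
```

{"method": "play_rows", "body": {"deltas": [[0,0,0,0,0,0,1]]}}

```text
clock: 8.45
position: [0.517, -0.4001, 0.0881]
tool_rot: [-3.141, 0.003, -1.555]
force: [5.0, 7.7, -3.7]
grip_width: 0.0165
finger_force: 71.6
```

```bash
python3 -c "
from h import *
st()"
```

```text
t 8.45 p [ 0.517  -0.4001  0.0881] rot [-3.1406e+00  2.6000e-03 -1.5551e+00] F [ 5.03  7.72 -3.72] M [ 1.595 -1.234  0.21 ] w 0.0165 ff 71.6 q [ 0.25  0.81  0.52  1.64 -0.51  0.83 -2.14]
```

{"method": "play_rows", "body": {"deltas": [[0,0,0,0,0,0,1],[0,0,0,0,0,0,1]]}}

```text
clock: 8.65
position: [0.517, -0.4002, 0.0881]
tool_rot: [-3.141, 0.003, -1.554]
force: [5.6, 7.5, -4.3]
grip_width: 0.0163
finger_force: 71.6
```

```bash
python3 -c "
from h import *
st()"
```

```text
t 8.65 p [ 0.517  -0.4002  0.0881] rot [-3.1405e+00  2.6000e-03 -1.5544e+00] F [ 5.61  7.48 -4.33] M [ 1.71  -1.299  0.103] w 0.0163 ff 71.6 q [ 0.25  0.81  0.52  1.64 -0.51  0.83 -2.14]
```

{"method": "play_rows", "body": {"deltas": [[0,0,0,0,0,0,0.6],[0,0,0,0,0,0,0.3],[0,0,0,0,0,0,0],[0,0,0,0,0,0,0],[0,0,-0.1,0,0,0,0],[0,0,-0.2,0,0,0,0],[0,0,-0.24,0,0,0,0]], "newtons": 40}}

```text
clock: 9.35
position: [0.5163, -0.4034, 0.2129]
tool_rot: [-3.138, -0.003, -1.563]
force: [0.0, -0.0, 0.6]
grip_width: 0.0852
finger_force: 0.0
```

```bash
python3 -c "
from h import *
st(); go([.462,-.219,.16],.335)"
```

```text
t 9.35 p [ 0.5163 -0.4034  0.2129] rot [-3.1379e+00 -3.1000e-03 -1.5628e+00] F [ 0.01 -0.01  0.65] M [ 0.003 -0.034 -0.006] w 0.0852 ff 0.0 q [ 0.19  0.67  0.62  1.56 -0.43  1.05 -2.21]
row [-0.3699, 0.106, 0.1042] [0.0002, -0.0027, -0.9061]
```

{"method": "play_rows", "body": {"deltas": [[-0.37,0.106,0.0,0,0,-0.906,0],[-0.37,0.106,0.0,0,0,-0.906,0],[-0.37,0.106,0.0,0,0,-0.906,0],[-0.37,0.106,0.0,0,0,-0.906,0],[-0.37,0.106,0.05,0,0,-0.906,0],[-0.37,0.106,0.104,0,0,-0.906,0],[-0.37,0.106,0.104,0,0,-0.906,0],[-0.37,0.106,0.104,0,0,-0.906,0],[-0.37,0.106,0.104,0,0,-0.906,0],[-0.37,0.106,0.104,0,0,-0.906,0]]}}

```text
clock: 10.35
position: [0.4613, -0.2176, 0.1564]
tool_rot: [3.141, -0.0, -0.056]
force: [-0.7, 0.6, -0.9]
grip_width: 0.0858
finger_force: 0.0
```

```bash
python3 -c "
from h import *
st()
for n in('top','scene'):
    print(n,[np.array(b[:5]).round(3).tolist() for b in bars(n,avg(n,2))])
go([.462,-.219,.16],.335)"
```

```text
t 10.35 p [ 0.4613 -0.2176  0.1564] rot [ 3.1413e+00 -2.0000e-04 -5.6100e-02] F [-0.67  0.61 -0.9 ] M [ 0.039 -0.008  0.037] w 0.0858 ff 0.0 q [ 0.16  0.45  0.22  1.98 -0.14  0.72 -1.16]
top [[0.213, 0.447, 0.16, 0.094, 0.028], [0.064, 0.418, -0.059, 0.094, 0.027], [-0.074, 0.42, -0.351, 0.091, 0.029]]
scene [[0.212, 0.453, 0.114, 0.113, 0.044], [0.063, 0.425, -0.059, 0.117, 0.038], [-0.074, 0.424, -0.326, 0.118, 0.037], [-0.22, 0.463, 0.317, 0.117, 0.037]]
row [0.0017, 0.0026, -0.0071] [0.0, -0.0001, -0.1923]
```

{"method": "play_rows", "body": {"deltas": [[0.002,0.003,0,0,0,-0.07,0],[0.002,0.003,0,0,0,-0.14,0],[0.002,0.003,0,0,0,-0.19,0],[0.002,0.003,0.1,0,0,-0.19,0],[0.002,0.003,0.2,0,0,-0.19,0],[0.002,0.003,0.273,0,0,-0.19,0],[0.002,0.003,0.273,0,0,-0.19,0]]}}

```text
clock: 11.25
position: [0.4597, -0.218, 0.0161]
tool_rot: [-3.138, 0.006, 0.332]
force: [-0.2, 0.1, 0.8]
grip_width: 0.0855
finger_force: 0.0
```

{"method": "play_rows", "body": {"deltas": [[0,0,0,0,0,0,0.3],[0,0,0,0,0,0,0.5],[0,0,0,0,0,0,1],[0,0,0,0,0,0,1],[0,0,0,0,0,0,1],[0,0,0,0,0,0,1],[0,0,0,0,0,0,1]], "newtons": 50}}

```text
clock: 11.95
position: [0.4631, -0.2192, 0.0215]
tool_rot: [3.14, -0.002, 0.335]
force: [-2.1, 2.8, 18.7]
grip_width: 0.0331
finger_force: 48.6
```

```bash
python3 -c "
from h import *
st(); go([.462,-.219,.12],.335)"
```

```text
t 11.95 p [ 0.4631 -0.2192  0.0215] rot [ 3.1401e+00 -2.0000e-03  3.3470e-01] F [-2.11  2.79 18.71] M [0.358 0.551 0.074] w 0.0331 ff 48.6 q [ 0.28  0.68  0.07  2.04 -0.1   0.42 -0.81]
row [-0.0016, -0.0008, -0.197] [0.0007, -0.001, -0.0002]
```

{"method": "play_rows", "body": {"deltas": [[0,0,-0.07,0,0,0,1],[0,0,-0.14,0,0,0,1],[0,0,-0.2,0,0,0,1],[0,0,-0.2,0,0,0,1]]}}

```text
clock: 12.35
position: [0.464, -0.2197, 0.124]
tool_rot: [3.138, -0.005, 0.334]
force: [0.7, -0.1, -2.4]
grip_width: 0.0333
finger_force: 51.7
```

```bash
python3 -c "
from h import *
st(); go([.6365,-.214,.09],0)"
```

```text
t 12.35 p [ 0.464  -0.2197  0.124 ] rot [ 3.1377 -0.0052  0.3343] F [ 0.69 -0.12 -2.41] M [0.011 0.048 0.064] w 0.0333 ff 51.7 q [ 0.25  0.5   0.1   2.   -0.08  0.64 -0.83]
row [0.3292, 0.1022, 0.0701] [0.0014, -0.0028, 0.1596]
```

{"method": "play_rows", "body": {"deltas": [[0.08,0.025,0.0,0.001,-0.003,0.06,1],[0.17,0.05,0.02,0.001,-0.003,0.12,1],[0.25,0.08,0.05,0.001,-0.003,0.16,1],[0.329,0.102,0.07,0.001,-0.003,0.16,1],[0.329,0.102,0.07,0.001,-0.003,0.16,1],[0.329,0.102,0.07,0.001,-0.003,0.16,1]]}}

```text
clock: 12.95
position: [0.6341, -0.2126, 0.0837]
tool_rot: [-3.14, 0.008, 0.0]
force: [-0.8, 0.9, -1.3]
grip_width: 0.0329
finger_force: 51.5
```

```bash
python3 -c "
from h import *
st(); go([.6365,-.214,.055],0)
for n in('top','scene'): 
    I=avg(n,2); print(n,[np.array(b[:5]).round(3).tolist() for b in bars(n,I,.0975)])
cv2.imwrite('pics/s3.png',cv2.resize(I[160:360,100:400].astype(np.uint8),None,fx=2.6,fy=2.6)[:,:,::-1])"
```

```text
t 12.95 p [ 0.6341 -0.2126  0.0837] rot [-3.1404e+00  8.0000e-03  3.0000e-04] F [-0.78  0.93 -1.29] M [ 0.027  0.025 -0.076] w 0.0329 ff 51.5 q [ 0.11  0.77  0.19  1.58 -0.19  0.81 -1.19]
row [0.0053, 0.0029, 0.0573] [-0.0006, 0.0038, 0.0002]
top [[0.208, 0.448, 0.168, 0.09, 0.027], [0.066, 0.421, -0.043, 0.091, 0.026], [-0.255, 0.378, -1.438, 0.061, 0.029]]
scene [[0.294, 0.545, 0.043, 0.103, 0.019], [0.192, 0.493, 0.112, 0.106, 0.042], [0.052, 0.467, -0.059, 0.11, 0.035], [-0.076, 0.466, -0.326, 0.11, 0.035]]
```

View pics/s3.png

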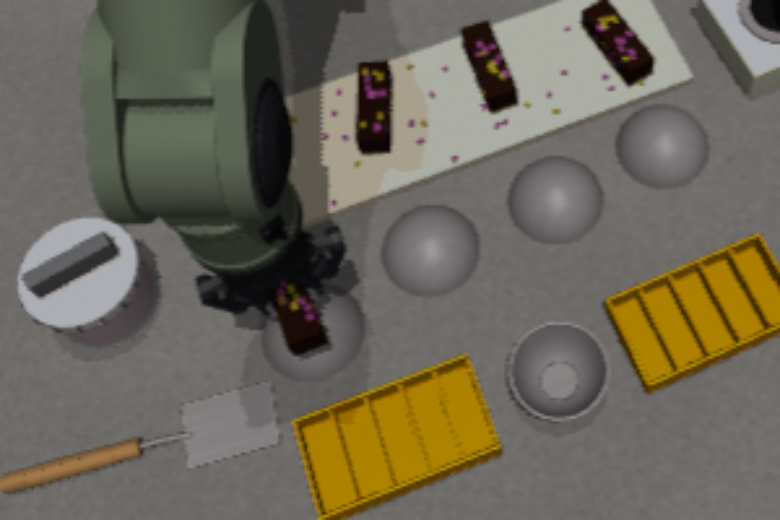

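The scene crop shows the bar held over the right-hand dome at about (300,320). The other three bars are untouched on the board. The lid grip is at (70,262).

{"method": "play_rows", "body": {"deltas": [[0,0,0.03,0,0,0,1],[0,0,0.05,0,0,0,1],[0,0,0.05,0,0,0,1],[0,0,0.05,0,0,0,1]]}}

```text
clock: 13.55
position: [0.6338, -0.213, 0.0594]
tool_rot: [-3.14, 0.007, -0.0]
force: [0.5, -0.4, -1.3]
grip_width: 0.0331
finger_force: 51.6
```

```bash
python3 -c "
from h import *
st(); go([.6365,-.214,.05],0)"
```

```text
t 13.55 p [ 0.6338 -0.213   0.0594] rot [-3.1404e+00  7.3000e-03 -4.0000e-04] F [ 0.5  -0.43 -1.28] M [-0.069 -0.015 -0.02 ] w 0.0331 ff 51.6 q [ 0.12  0.81  0.19  1.59 -0.19  0.77 -1.18]
row [0.0055, 0.002, 0.0187] [-0.0006, 0.0035, -0.0002]
```

{"method": "play_rows", "body": {"deltas": [[0.0055,0.002,0.0,-0.0006,0.0035,0,1],[0.0055,0.002,0.01,-0.0006,0.0035,0,1],[0.0055,0.002,0.016,-0.0006,0.0035,0,1],[0.0055,0.002,0.016,-0.0006,0.0035,0,1]]}}

```text
clock: 13.95
position: [0.6366, -0.2138, 0.0512]
tool_rot: [3.142, -0.0, -0.0]
force: [-0.9, 0.6, -1.6]
grip_width: 0.0333
finger_force: 51.6
```

```bash
python3 -c "
from h import *
st(); go([.6365,-.214,.05],0)"
```

```text
t 13.95 p [ 0.6366 -0.2138  0.0512] rot [ 3.1416e+00 -1.0000e-04 -2.0000e-04] F [-0.92  0.64 -1.57] M [ 0.016  0.047 -0.012] w 0.0333 ff 51.6 q [ 0.12  0.82  0.18  1.59 -0.19  0.75 -1.18]
row [-0.0001, 0.0003, 0.0025] [0.0, -0.0, -0.0001]
```

{"method": "play_rows", "body": {"deltas": [[0,0,0.003,0,0,0,1],[0,0,0.005,0,0,0,1],[0,0,0.005,0,0,0,1]]}}

```text
clock: 14.25
position: [0.6369, -0.214, 0.0495]
tool_rot: [3.141, -0.001, -0.0]
force: [-1.9, 0.6, 1.6]
grip_width: 0.033
finger_force: 52.2
```

```bash
python3 -c "
from h import *
st(); go([.6365,-.214,.05],0)"
```

```text
t 14.25 p [ 0.6369 -0.214   0.0495] rot [ 3.1414e+00 -1.0000e-03 -2.0000e-04] F [-1.93  0.6   1.61] M [0.068 0.247 0.011] w 0.033 ff 52.2 q [ 0.12  0.82  0.18  1.59 -0.2   0.74 -1.18]
row [-0.0009, 0.0001, -0.001] [0.0001, -0.0005, -0.0001]
```

{"method": "play_rows", "body": {"deltas": [[0,0,0,0,0,0,1],[0,0,0,0,0,0,0.56],[0,0,0,0,0,0,0.5],[0,0,0,0,0,0,0.4],[0,0,0,0,0,0,0.2],[0,0,0,0,0,0,0.2],[0,0,0,0,0,0,0.1]], "newtons": 20}}

```text
clock: 14.95
position: [0.6368, -0.214, 0.0493]
tool_rot: [3.141, -0.001, -0.0]
force: [-0.1, 0.6, -0.2]
grip_width: 0.0767
finger_force: 0.0
```

```bash
python3 -c "
from h import *
st()"
```

```text
t 14.95 p [ 0.6368 -0.214   0.0493] rot [ 3.1413e+00 -8.0000e-04 -3.0000e-04] F [-0.12  0.58 -0.2 ] M [-0.011 -0.004 -0.068] w 0.0767 ff 0.0 q [ 0.12  0.82  0.18  1.59 -0.2   0.74 -1.18]
```

{"method": "play_rows", "body": {"deltas": [[0,0,-0.06,0,0,0,0],[0,0,-0.14,0,0,0,0],[0,0,-0.22,0,0,0,0],[-0.1,0,-0.22,0,0,0,0],[-0.2,0,-0.22,0,0,0,0],[-0.3,0,-0.22,0,0,0,0],[-0.3,0,-0.22,0,0,0,0]]}}

```text
clock: 15.65
position: [0.4802, -0.2143, 0.1591]
tool_rot: [-3.141, 0.003, -0.004]
force: [1.9, 0.0, 0.4]
grip_width: 0.0855
finger_force: 0.0
```

```bash
python3 -c "
from h import *
st()
for n in('top','scene'): 
    I=avg(n,3); print(n,[np.array(b).round(3).tolist() for b in bars(n,I,.057,x0=.5)],[np.array(b).round(3).tolist() for b in bars(n,I,.029,x1=.5)])
cv2.imwrite('pics/s4.png',cv2.resize(I[240:340,150:300].astype(np.uint8),None,fx=5,fy=5)[:,:,::-1])"
```

```text
t 15.65 p [ 0.4802 -0.2143  0.1591] rot [-3.1408  0.0032 -0.0037] F [1.88 0.05 0.37] M [-0.039 -0.12  -0.05 ] w 0.0855 ff 0.0 q [ 0.14  0.47  0.22  1.94 -0.15  0.75 -1.13]
top [[-0.213, 0.625, -0.047, 0.12, 0.041, 409.647, 181.333]] [[0.213, 0.447, 0.168, 0.094, 0.028, 280.767, 230.737], [0.064, 0.419, -0.043, 0.095, 0.028, 324.544, 240.381], [-0.073, 0.42, -0.354, 0.091, 0.03, 365.336, 241.477]]
scene [[-0.215, 0.638, 0.014, 0.115, 0.04, 215.329, 280.374]] [[0.212, 0.453, 0.113, 0.113, 0.045, 337.213, 176.109], [0.063, 0.425, -0.059, 0.117, 0.038, 287.728, 185.331], [-0.074, 0.424, -0.326, 0.118, 0.037, 243.556, 200.81]]
```

View pics/s4.png

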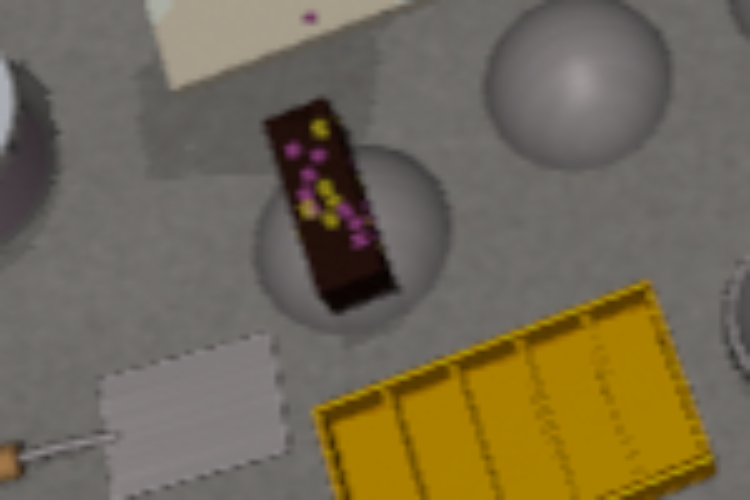

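The scene crop shows bar 3 lying on its dome, centred at about (330,205) in the crop and apparently level. Next is bar 2.

```bash
python3 -c "
from h import *
st(); go([.422,-.074,.09],-.335)"
```

```text
t 15.95 p [ 0.4877 -0.2138  0.159 ] rot [ 3.1412e+00 -1.1000e-03  4.0000e-04] F [ 0.16  0.17 -0.35] M [-0.04  -0.046 -0.025] w 0.0853 ff 0.0 q [ 0.14  0.48  0.22  1.92 -0.15  0.75 -1.13]
row [-0.1315, -0.2797, 0.1378] [0.0001, -0.0006, 0.1601]
```

{"method": "play_rows", "body": {"deltas": [[-0.04,-0.09,0.0,0,0,0.07,0],[-0.08,-0.18,0.05,0,0,0.14,0],[-0.12,-0.26,0.1,0,0,0.16,0],[-0.1315,-0.28,0.138,0,0,0.16,0],[-0.1315,-0.28,0.138,0,0,0.16,0],[-0.1315,-0.28,0.138,0,0,0.16,0],[-0.1315,-0.28,0.138,0,0,0.16,0]]}}

```text
clock: 16.65
position: [0.4221, -0.0747, 0.0905]
tool_rot: [-3.142, -0.002, -0.336]
force: [0.6, 0.6, -0.6]
grip_width: 0.0852
finger_force: 0.0
```

```bash
python3 -c "
from h import *
st(); go([.422,-.074,.022],-.335)"
```

```text
t 16.65 p [ 0.4221 -0.0747  0.0905] rot [-3.1415e+00 -2.0000e-03 -3.3610e-01] F [ 0.56  0.6  -0.56] M [0.022 0.016 0.02 ] w 0.0852 ff 0.0 q [-0.16  0.48  0.25  2.23 -0.26  0.46 -1.61]
row [-0.001, -0.0012, 0.1371] [-0.0, -0.001, -0.0005]
```

{"method": "play_rows", "body": {"deltas": [[-0.001,-0.001,0.07,0,-0.001,0,0],[-0.001,-0.001,0.137,0,-0.001,0,0],[-0.001,-0.001,0.137,0,-0.001,0,0],[-0.001,-0.001,0.137,0,-0.001,0,0.4],[-0.001,-0.001,0.137,0,-0.001,0,0.5],[-0.001,-0.001,0.137,0,-0.001,0,1],[-0.001,-0.001,0.137,0,-0.001,0,1],[-0.001,-0.001,0.137,0,-0.001,0,1],[-0.001,-0.001,0.137,0,-0.001,0,1]], "newtons": 50}}

```text
clock: 17.55
position: [0.4217, -0.0733, 0.0228]
tool_rot: [-3.141, -0.001, -0.335]
force: [-2.5, -0.6, 20.5]
grip_width: 0.0331
finger_force: 47.8
```

```bash
python3 -c "
from h import *
st()"
```

```text
t 17.55 p [ 0.4217 -0.0733  0.0228] rot [-3.1408e+00 -8.0000e-04 -3.3530e-01] F [-2.52 -0.6  20.48] M [0.229 0.426 0.046] w 0.0331 ff 47.8 q [-0.08  0.62  0.15  2.25 -0.32  0.29 -1.56]
```

{"method": "play_rows", "body": {"deltas": [[0,0,-0.07,0,0,0,1],[0,0,-0.14,0,0,0,1],[0,0,-0.17,0,0,0,1],[0,0,-0.17,0,0,0,1],[0,0,-0.17,0,0,0,1]]}}

```text
clock: 18.05
position: [0.4211, -0.0731, 0.1068]
tool_rot: [-3.141, 0.0, -0.335]
force: [0.8, -0.1, -1.4]
grip_width: 0.0328
finger_force: 51.9
```

```bash
python3 -c "
from h import *
st(); go([.598,-.0725,.075],0)"
```

```text
t 18.05 p [ 0.4211 -0.0731  0.1068] rot [-3.141e+00  3.000e-04 -3.348e-01] F [ 0.76 -0.09 -1.38] M [-0.006  0.011 -0.023] w 0.0328 ff 51.9 q [-0.19  0.45  0.28  2.22 -0.25  0.51 -1.62]
row [0.3337, -0.1173, 0.0635] [-0.0003, 0.0001, -0.1599]
```

{"method": "play_rows", "body": {"deltas": [[0.09,-0.03,0.0,0,0,-0.07,1],[0.18,-0.06,0.0,0,0,-0.14,1],[0.26,-0.09,0.03,0,0,-0.16,1],[0.334,-0.117,0.063,0,0,-0.16,1],[0.334,-0.117,0.063,0,0,-0.16,1],[0.334,-0.117,0.063,0,0,-0.16,1],[0.334,-0.117,0.063,0,0,-0.16,1]]}}

```text
clock: 18.75
position: [0.5967, -0.0732, 0.0743]
tool_rot: [-3.141, 0.003, -0.001]
force: [-0.0, 0.4, -1.3]
grip_width: 0.033
finger_force: 51.8
```

```bash
python3 -c "
from h import *
st(); go([.598,-.0725,.0505],0)"
```

```text
t 18.75 p [ 0.5967 -0.0732  0.0743] rot [-3.141e+00  2.800e-03 -7.000e-04] F [-0.02  0.35 -1.27] M [0.011 0.054 0.042] w 0.033 ff 51.8 q [-0.1   0.7   0.18  1.79 -0.18  0.68 -1.39]
row [0.0027, -0.0014, 0.0475] [-0.0003, 0.0013, -0.0003]
```

{"method": "play_rows", "body": {"deltas": [[0.003,-0.0015,0.02,0,0.001,0,1],[0.003,-0.0015,0.04,0,0.001,0,1],[0.003,-0.0015,0.044,0,0.001,0,1],[0.003,-0.0015,0.047,0,0.001,0,1],[0.003,-0.0015,0.049,0,0.001,0,1],[0.003,-0.0015,0.049,0,0.001,0,1]]}}

```text
clock: 19.35
position: [0.5991, -0.0723, 0.0508]
tool_rot: [-3.141, -0.001, -0.0]
force: [-3.6, 0.0, 4.7]
grip_width: 0.0332
finger_force: 52.7
```

```bash
python3 -c "
from h import *
st(); go([.598,-.0725,.0505],0)"
```

```text
t 19.35 p [ 0.5991 -0.0723  0.0508] rot [-3.141e+00 -6.000e-04 -4.000e-04] F [-3.59  0.    4.67] M [0.121 0.88  0.031] w 0.0332 ff 52.7 q [-0.09  0.73  0.17  1.79 -0.19  0.63 -1.38]
row [-0.0022, 0.0005, 0.0006] [-0.0003, -0.0003, -0.0002]
```

{"method": "play_rows", "body": {"deltas": [[-0.001,0,-0.003,0,0,0,1],[-0.002,0,-0.003,0,0,0,1],[-0.002,0,-0.001,0,0,0,1],[-0.002,0,-0.001,0,0,0,1]], "newtons": 25}}

```text
clock: 19.75
position: [0.5985, -0.0723, 0.0509]
tool_rot: [-3.141, -0.001, -0.0]
force: [0.2, 0.9, -0.3]
grip_width: 0.033
finger_force: 52.0
```

```bash
python3 -c "
from h import *
st()"
```

```text
t 19.75 p [ 0.5985 -0.0723  0.0509] rot [-3.1412e+00 -1.3000e-03 -2.0000e-04] F [ 0.19  0.91 -0.31] M [ 0.035  0.045 -0.001] w 0.033 ff 52.0 q [-0.09  0.73  0.17  1.79 -0.19  0.63 -1.38]
```

{"method": "play_rows", "body": {"deltas": [[0,0,0,0,0,0,0.56],[0,0,0,0,0,0,0.5],[0,0,0,0,0,0,0.4],[0,0,0,0,0,0,0.2],[0,0,0,0,0,0,0.2],[0,0,0,0,0,0,0.1]]}}

```text
clock: 20.35
position: [0.5984, -0.0722, 0.0509]
tool_rot: [-3.141, -0.001, -0.0]
force: [-0.9, -0.7, 0.2]
grip_width: 0.077
finger_force: 0.0
```

{"method": "play_rows", "body": {"deltas": [[0,0,-0.06,0,0,0,0],[0,0,-0.14,0,0,0,0],[0,0,-0.22,0,0,0,0],[-0.1,0,-0.22,0,0,0,0],[-0.2,-0.05,-0.22,0,0,0,0],[-0.3,-0.13,-0.22,0,0,0,0],[-0.35,-0.22,-0.22,0,0,0,0],[-0.35,-0.27,-0.22,0,0,0,0],[-0.35,-0.27,-0.22,0,0,0,0]]}}

```text
clock: 21.25
position: [0.4218, 0.0675, 0.1611]
tool_rot: [-3.139, -0.001, 0.006]
force: [0.7, -1.6, -0.5]
grip_width: 0.0856
finger_force: 0.0
```

```bash
python3 -c "
from h import *
for n in('top','scene'): 
    I=avg(n,3); print(n,[np.array(b).round(3).tolist() for b in bars(n,I,.057,x0=.5)],[np.array(b).round(3).tolist() for b in bars(n,I,.029,x1=.5)])
    c0=(380,150) if n=='top' else(180,210)
    w=(110,70) if n=='top' else(110,100)
    cv2.imwrite('pics/%s5.png'%n,cv2.resize(I[c0[1]:c0[1]+w[1],c0[0]-30:c0[0]+w[0]].astype(np.uint8),None,fx=5,fy=5,interpolation=cv2.INTER_CUBIC)[:,:,::-1])
st(); go([.4215,.0635,.09],-.06)"; python3 -c "
import cv2,numpy as np
a=cv2.imread('pics/top5.png');b=cv2.imread('pics/scene5.png');h=np.vstack([cv2.resize(a,None,fx=.66,fy=.66),cv2.resize(b,None,fx=.66,fy=.66)]);cv2.imwrite('pics/m5.png',h)"
```

```text
top [[-0.072, 0.592, -0.002, 0.117, 0.035, 366.989, 190.008], [-0.213, 0.627, -0.039, 0.116, 0.041, 409.683, 180.783]] [[0.213, 0.447, 0.161, 0.093, 0.029, 280.81, 230.662]]
scene [[-0.074, 0.606, -0.004, 0.12, 0.037, 263.01, 249.86], [-0.215, 0.639, 0.02, 0.113, 0.039, 215.482, 280.955]] [[0.212, 0.453, 0.113, 0.113, 0.045, 337.213, 176.109]]
t 21.55 p [0.4236 0.0617 0.1607] rot [-3.1414e+00 -1.0000e-03 -2.1000e-03] F [-0.61 -0.11 -0.68] M [-0.015  0.062 -0.005] w 0.0857 ff 0.0 q [-0.45  0.33  0.2   2.17 -0.11  0.65 -1.74]
row [-0.0043, -0.0035, 0.1414] [-0.0001, -0.0005, 0.0276]
```

View pics/m5.png

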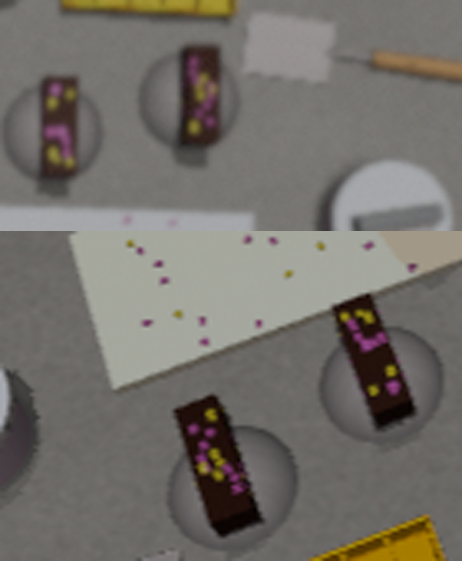

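```bash
python3 -c "
from h import *
for n in('top','scene'):
    I=avg(n,4); np.save('f_%s.npy'%n,I)
    for (x,y) in((.598,-.0723),(.636,-.2139)):
        xs=np.arange(-.075,.0751,.003)
        acc=np.mean([[cv2.remap(I[...,c].astype(np.float32),*[v.astype(np.float32)[:,None] for v in px(n,np.c_[x+xs,0*xs+y+dy,0*xs+.057]).T],cv2.INTER_LINEAR)[:,0] for c in range(3)] for dy in(-.006,0,.006)],0)
        print(n,x); print(np.c_[xs*1000,acc[0],acc[0]-acc[1]].astype(int).tolist())
"
```

```text
top 0.598
[[-75, 115, 1], [-72, 105, 2], [-68, 91, 2], [-65, 80, 1], [-62, 76, 1], [-59, 73, 1], [-56, 69, 1], [-53, 62, 1], [-50, 53, 5], [-47, 51, 11], [-44, 57, 16], [-41, 63, 17], [-38, 72, 16], [-35, 91, 13], [-32, 111, 12], [-29, 120, 15], [-26, 120, 19], [-23, 112, 21], [-20, 98, 22], [-17, 87, 25], [-14, 87, 31], [-11, 100, 38], [-8, 119, 46], [-5, 134, 52], [-2, 134, 50], [0, 113, 43], [3, 86, 31], [6, 68, 22], [9, 61, 19], [12, 61, 19], [15, 64, 17], [18, 72, 15], [21, 83, 14], [24, 91, 14], [27, 94, 13], [30, 94, 18], [33, 99, 26], [36, 105, 32], [39, 104, 34], [42, 94, 32], [45, 79, 26], [48, 73, 17], [51, 85, 9], [54, 105, 4], [57, 117, 2], [60, 119, 2], [63, 120, 2], [66, 119, 2], [69, 118, 2], [72, 119, 2], [75, 119, 2]]
top 0.636
[[-75, 103, 2], [-72, 90, 2], [-68, 82, 2], [-65, 79, 1], [-62, 79, 2], [-59, 77, 2], [-56, 69, 2], [-53, 57, 3], [-50, 49, 8], [-47, 48, 13], [-44, 52, 16], [-41, 61, 15], [-38, 77, 14], [-35, 91, 13], [-32, 98, 15], [-29, 96, 17], [-26, 86, 21], [-23, 80, 28], [-20, 81, 32], [-17, 80, 33], [-14, 77, 32], [-11, 77, 29], [-8, 79, 24], [-5, 86
[... 1164 characters left out ...]
107, 2], [-68, 107, 2], [-65, 107, 2], [-62, 108, 2], [-59, 107, 2], [-56, 87, 5], [-53, 41, 13], [-50, 31, 17], [-47, 32, 16], [-44, 46, 15], [-41, 63, 15], [-38, 69, 16], [-35, 68, 20], [-32, 53, 24], [-29, 47, 27], [-26, 62, 35], [-23, 65, 36], [-20, 56, 32], [-17, 61, 34], [-14, 57, 30], [-11, 54, 21], [-8, 75, 19], [-5, 76, 18], [-2, 66, 18], [0, 79, 20], [3, 87, 22], [6, 91, 30], [9, 102, 32], [12, 92, 27], [15, 67, 25], [18, 55, 29], [21, 39, 22], [24, 56, 31], [27, 54, 30], [30, 46, 26], [33, 32, 17], [36, 32, 18], [39, 32, 17], [42, 32, 18], [45, 28, 15], [48, 13, 7], [51, 10, 6], [54, 11, 6], [57, 25, 5], [60, 71, 3], [63, 95, 3], [66, 92, 3], [69, 88, 3], [72, 85, 3], [75, 89, 2]]
```

Both bars sit on their domes. The edge profiles put the first about 1 mm off centre and the second about 3 mm too far in +x. I'll shift the second one back by re-gripping it.

```bash
python3 -c "
from h import *
go([.5985,-.0723,.15],0)"
```

```text
row [0.3505, 0.2696, 0.0217] [-0.0002, -0.0004, -0.0003]
```

{"method": "play_rows", "body": {"deltas": [[0.09,0.07,0,0,0,0,0],[0.18,0.14,0,0,0,0,0],[0.27,0.21,0,0,0,0,0],[0.35,0.27,0.02,0,0,0,0],[0.35,0.27,0.08,0,0,0,0],[0.35,0.27,0.14,0,0,0,0],[0.35,0.27,0.18,0,0,0,0],[0.35,0.27,0.18,0,0,0,0],[0.35,0.27,0.18,0,0,0,0]]}}

```text
clock: 22.85
position: [0.5984, -0.0723, 0.0713]
tool_rot: [-3.141, -0.001, -0.0]
force: [-1.0, 1.2, -0.1]
grip_width: 0.0855
finger_force: 0.0
```

```bash
python3 -c "
from h import *
st(); go([.5985,-.0723,.053],0)"
```

```text
t 22.85 p [ 0.5984 -0.0723  0.0713] rot [-3.1412e+00 -7.0000e-04 -4.0000e-04] F [-0.98  1.25 -0.09] M [ 0.041 -0.002 -0.04 ] w 0.0855 ff 0.0 q [-0.1   0.7   0.18  1.79 -0.19  0.67 -1.39]
row [0.0002, -0.0001, 0.0365] [-0.0002, -0.0003, -0.0002]
```

{"method": "play_rows", "body": {"deltas": [[0,0,0.02,0,0,0,0.2],[0,0,0.034,0,0,0,0.3],[0,0,0.034,0,0,0,0.45],[0,0,0.034,0,0,0,0.55],[0,0,0.034,0,0,0,0.7],[0,0,0.034,0,0,0,0.7],[0,0,0.034,0,0,0,0.7]], "newtons": 20}}

```text
clock: 23.55
position: [0.5985, -0.0723, 0.0541]
tool_rot: [-3.141, -0.001, -0.0]
force: [-0.9, -1.6, 2.6]
grip_width: 0.0333
finger_force: 24.1
```

```bash
python3 -c "
from h import *
st()"
```

```text
t 23.55 p [ 0.5985 -0.0723  0.0541] rot [-3.1412e+00 -1.3000e-03 -3.0000e-04] F [-0.9  -1.62  2.56] M [-0.098  0.095 -0.009] w 0.0333 ff 24.1 q [-0.09  0.73  0.17  1.79 -0.19  0.64 -1.38]
```

{"method": "play_rows", "body": {"deltas": [[0,0,-0.006,0,0,0,1],[0,0,-0.01,0,0,0,1],[-0.006,0,-0.01,0,0,0,1],[-0.006,0,-0.01,0,0,0,1]]}}

```text
clock: 23.95
position: [0.5949, -0.0723, 0.0589]
tool_rot: [-3.141, -0.001, -0.0]
force: [-0.2, -0.1, -1.1]
grip_width: 0.0334
finger_force: 23.7
```

```bash
python3 -c "
from h import *
st()"
```

```text
t 23.95 p [ 0.5949 -0.0723  0.0589] rot [-3.1411e+00 -6.0000e-04 -3.0000e-04] F [-0.2  -0.05 -1.14] M [-0.005  0.025 -0.058] w 0.0334 ff 23.7 q [-0.1   0.72  0.17  1.8  -0.19  0.64 -1.38]
```

{"method": "play_rows", "body": {"deltas": [[0,0,0.006,0,0,0,1],[0,0,0.009,0,0,0,1],[0,0,0.0095,0,0,0,1],[0,0,0.0095,0,0,0,1]]}}

```text
clock: 24.35
position: [0.5953, -0.0722, 0.0543]
tool_rot: [-3.141, -0.001, -0.0]
force: [-2.6, 0.4, 7.0]
grip_width: 0.0334
finger_force: 24.7
```

```bash
python3 -c "
from h import *
st()"
```

```text
t 24.35 p [ 0.5953 -0.0722  0.0543] rot [-3.141e+00 -8.000e-04 -3.000e-04] F [-2.61  0.36  6.96] M [0.193 0.628 0.003] w 0.0334 ff 24.7 q [-0.09  0.72  0.17  1.8  -0.19  0.63 -1.38]
```

{"method": "play_rows", "body": {"deltas": [[0,0,0,0,0,0,0.56],[0,0,0,0,0,0,0.5],[0,0,0,0,0,0,0.4],[0,0,0,0,0,0,0.2],[0,0,0,0,0,0,0.2],[0,0,0,0,0,0,0.1]]}}

```text
clock: 24.95
position: [0.5953, -0.0722, 0.0541]
tool_rot: [-3.141, -0.001, -0.0]
force: [-0.5, -0.1, 0.0]
grip_width: 0.0768
finger_force: 0.0
```

{"method": "play_rows", "body": {"deltas": [[0,0,-0.06,0,0,0,0],[0,0,-0.14,0,0,0,0],[0,0,-0.22,0,0,0,0],[-0.1,0,-0.22,0,0,0,0],[-0.2,-0.05,-0.22,0,0,0,0],[-0.3,-0.13,-0.22,0,0,0,0],[-0.35,-0.22,-0.22,0,0,0,0],[-0.35,-0.27,-0.22,0,0,0,0],[-0.35,-0.27,-0.22,0,0,0,0]]}}

```text
clock: 25.85
position: [0.4188, 0.0674, 0.1643]
tool_rot: [-3.139, -0.001, 0.006]
force: [0.1, -1.0, 0.4]
grip_width: 0.0856
finger_force: 0.0
```

```bash
cat >> h.py <<'E'
def ends(n,I,x,y,yaw=0.):
    "edge positions (mm) along the bar axis, projected at z=.057, and what a level centred bar would show"
    xs=np.arange(-.08,.0801,.0005); d=np.array([np.cos(yaw),np.sin(yaw)]); e=np.array([-d[1],d[0]])
    f=lambda c:np.mean([cv2.remap(I[...,c].astype(np.float32),*[v.astype(np.float32)[:,None] for v in px(n,np.c_[np.array([x,y])+xs[:,None]*d+k*e,0*xs+.057]).T],cv2.INTER_LINEAR)[:,0] for k in np.arange(-.008,.0081,.002)],0)
    g=np.gradient(cv2.GaussianBlur(f(0)[:,None],(1,9),3)[:,0]); b=xs<-.03; a=(xs>.035)
    m=(xs>.035)&(xs<.0545)
    back=xs[b][np.argmin(g[b])]; front=xs[a][np.argmax(g[a])]; ft=xs[m][np.argmin(g[m])]
    def ex(p):
        u=ray(n,px(n,[p]),.057)[0,:2]-[x,y]; return u@d
    E=lambda s,z:ex([*(np.array([x,y])+s*.05*d),z])
    print(n,'back %.1f fronttop %.1f frontmax %.1f'%(back*1e3,ft*1e3,front*1e3),'expect back-top %.1f front-top %.1f front-bottom %.1f'%(E(-1,.074)*1e3,E(1,.074)*1e3,E(1,.04)*1e3))
E
python3 -c "
from h import *
for n in('scene','top'):
    I=avg(n,4)
    for o in((.598,-.0723),(.636,-.2139)): ends(n,I,*o)
    print([np.array(b).round(3).tolist() for b in bars(n,I,.057,x0=.5)],[np.array(b).round(3).tolist() for b in bars(n,I,.029,x1=.5)])
st(); go([.4215,.0635,.09],-.06)"
```

```text
scene back -59.0 fronttop 40.5 frontmax 57.0 expect back-top -58.8 front-top 42.8 front-bottom 56.9
scene back -56.0 fronttop 46.0 frontmax 59.0 expect back-top -58.2 front-top 43.5 front-bottom 56.3
[[-0.074, 0.599, -0.01, 0.114, 0.037, 262.346, 247.805], [-0.215, 0.639, 0.031, 0.114, 0.039, 215.317, 280.833]] [[0.212, 0.453, 0.113, 0.113, 0.045, 337.213, 176.109]]
top back -77.5 fronttop 36.5 frontmax 46.0 expect back-top -49.2 front-top 51.8 front-bottom 48.3
top back -74.5 fronttop 38.0 frontmax 49.5 expect back-top -48.9 front-top 52.2 front-bottom 47.9
[[-0.071, 0.586, -0.019, 0.115, 0.036, 366.803, 191.628], [-0.213, 0.627, -0.043, 0.117, 0.041, 409.625, 180.802]] [[0.213, 0.447, 0.16, 0.093, 0.028, 280.868, 230.675]]
t 26.25 p [0.4204 0.0619 0.1639] rot [-3.1414e+00 -8.0000e-04 -1.9000e-03] F [0.11 0.94 0.98] M [-0.028 -0.029  0.046] w 0.0859 ff 0.0 q [-0.46  0.32  0.21  2.18 -0.11  0.65 -1.75]
row [0.002, -0.0032, 0.1478] [-0.0001, -0.0004, 0.0277]
```

{"method": "play_rows", "body": {"deltas": [[0.002,-0.003,0.07,0,0,0.028,0],[0.002,-0.003,0.148,0,0,0.028,0],[0.002,-0.003,0.148,0,0,0.028,0],[0.002,-0.003,0.148,0,0,0.028,0],[0.002,-0.003,0.148,0,0,0.028,0]]}}

```text
clock: 26.75
position: [0.4221, 0.0642, 0.0915]
tool_rot: [-3.14, -0.003, -0.059]
force: [0.8, 0.5, 0.8]
grip_width: 0.0853
finger_force: 0.0
```

```bash
python3 -c "
from h import *
for n in('scene',): print([np.array(b).round(3).tolist() for b in bars(n,avg(n,1),.029,x1=.5)])
st(); go([.4215,.0635,.0225],-.06)"
```

```text
[[0.212, 0.453, 0.113, 0.113, 0.045, 337.213, 176.109]]
t 26.8 p [0.4222 0.0643 0.0916] rot [-3.1402e+00 -3.1000e-03 -5.9200e-02] F [0.38 0.2  0.81] M [-0.062  0.07   0.018] w 0.0855 ff 0.0 q [-0.42  0.47  0.17  2.23 -0.17  0.46 -1.75]
row [-0.0018, 0.0019, 0.1382] [-0.0007, -0.0015, 0.0004]
```

{"method": "play_rows", "body": {"deltas": [[-0.002,0.002,0.06,-0.001,-0.001,0,0],[-0.002,0.002,0.11,-0.001,-0.001,0,0],[-0.002,0.002,0.138,-0.001,-0.001,0,0],[-0.002,0.002,0.138,-0.001,-0.001,0,0]]}}

```text
clock: 27.2
position: [0.4203, 0.0633, 0.0209]
tool_rot: [3.14, 0.002, -0.059]
force: [-1.0, -0.8, 0.7]
grip_width: 0.0854
finger_force: 0.0
```

```bash
python3 -c "
from h import *
st()
I=grab_frame('scene'); cv2.imwrite('pics/s7.png',cv2.resize(I[130:260,220:360],None,fx=4,fy=4)[:,:,::-1])"
```

```text
t 27.2 p [0.4203 0.0633 0.0209] rot [ 3.14e+00  1.70e-03 -5.89e-02] F [-0.96 -0.84  0.66] M [ 0.005  0.029 -0.033] w 0.0854 ff 0.0 q [-0.37  0.62  0.1   2.25 -0.21  0.28 -1.71]
```

View pics/s7.png

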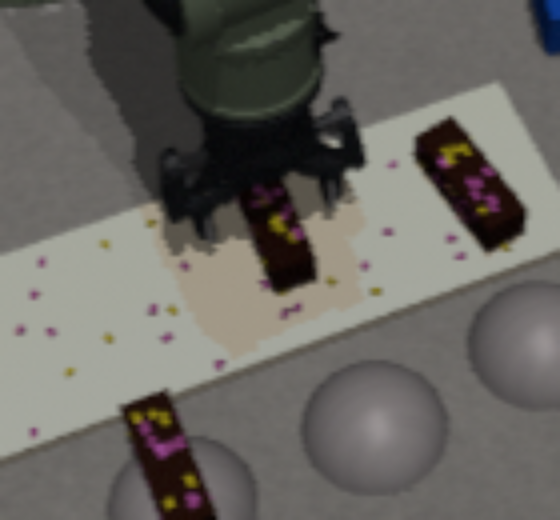

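The scene crop shows the bar at about (278,235), still between the open fingers. I'll grip it with a gentler force.

{"method": "play_rows", "body": {"deltas": [[0.001,0,0,0,0,0,0.3],[0.002,0,0,0,0,0,0.45],[0.002,0,0,0,0,0,0.55],[0.002,0,0,0,0,0,0.7],[0.002,0,0,0,0,0,1],[0.002,0,0,0,0,0,1],[0.002,0,0,0,0,0,1]], "newtons": 40}}

```text
clock: 27.95
position: [0.4218, 0.0635, 0.0217]
tool_rot: [3.141, 0.0, -0.059]
force: [-2.1, -0.1, 15.7]
grip_width: 0.0335
finger_force: 38.4
```

```bash
python3 -c "
from h import *
st()"
```

```text
t 27.95 p [0.4218 0.0635 0.0217] rot [ 3.1405e+00  1.0000e-04 -5.8500e-02] F [-2.1  -0.06 15.75] M [0.148 0.35  0.233] w 0.0335 ff 38.4 q [-0.37  0.62  0.1   2.25 -0.21  0.28 -1.71]
```

{"method": "play_rows", "body": {"deltas": [[0,0,-0.07,0,0,0,1],[0,0,-0.14,0,0,0,1],[0,0,-0.17,0,0,0,1],[0,0,-0.17,0,0,0,1],[0,0,-0.17,0,0,0,1]]}}

```text
clock: 28.45
position: [0.4214, 0.0636, 0.1059]
tool_rot: [3.14, 0.001, -0.059]
force: [0.8, 0.4, -1.3]
grip_width: 0.033
finger_force: 42.1
```

```bash
python3 -c "
from h import *
st(); go([.595,.0738,.075],0)"
```

```text
t 28.45 p [0.4214 0.0636 0.1059] rot [ 3.1403e+00  8.0000e-04 -5.8600e-02] F [ 0.83  0.39 -1.26] M [0.017 0.034 0.008] w 0.033 ff 42.1 q [-0.44  0.44  0.19  2.22 -0.17  0.5  -1.75]
row [0.3455, -0.0408, 0.0615] [0.0006, 0.0004, -0.028]
```

{"method": "play_rows", "body": {"deltas": [[0.09,-0.01,0.0,0,0,-0.028,1],[0.18,-0.02,0.0,0,0,-0.028,1],[0.27,-0.03,0.03,0,0,-0.028,1],[0.3455,-0.041,0.061,0,0,-0.028,1],[0.3455,-0.041,0.061,0,0,-0.028,1],[0.3455,-0.041,0.061,0,0,-0.028,1],[0.3455,-0.041,0.061,0,0,-0.028,1]]}}

```text
clock: 29.15
position: [0.5939, 0.0734, 0.0745]
tool_rot: [3.14, 0.003, -0.0]
force: [-1.0, -0.6, -1.1]
grip_width: 0.0337
finger_force: 41.9
```

```bash
python3 -c "
from h import *
st(); go([.595,.0738,.0495],0)"
```

```text
t 29.15 p [0.5939 0.0734 0.0745] rot [ 3.1398e+00  3.1000e-03 -4.0000e-04] F [-0.99 -0.6  -1.12] M [ 0.02  -0.059  0.045] w 0.0337 ff 41.9 q [-0.34  0.69  0.17  1.79 -0.17  0.67 -1.65]
row [0.0023, -0.0008, 0.05] [0.0009, 0.0015, -0.0002]
```

{"method": "play_rows", "body": {"deltas": [[0.0015,-0.001,0.02,0.001,0.001,0,1],[0.0015,-0.001,0.04,0.001,0.001,0,1],[0.0015,-0.001,0.046,0.001,0.001,0,1],[0.0015,-0.001,0.049,0.001,0.001,0,1],[0.0015,-0.001,0.049,0.001,0.001,0,1],[0.0015,-0.001,0.049,0.001,0.001,0,1]], "newtons": 30}}

```text
clock: 29.75
position: [0.5959, 0.0741, 0.051]
tool_rot: [-3.141, -0.001, -0.0]
force: [0.7, 0.6, -0.7]
grip_width: 0.0332
finger_force: 42.0
```

```bash
python3 -c "
from h import *
st()"
```

```text
t 29.75 p [0.5959 0.0741 0.051 ] rot [-3.141e+00 -1.100e-03 -3.000e-04] F [ 0.7   0.6  -0.74] M [0.041 0.028 0.02 ] w 0.0332 ff 42.0 q [-0.33  0.73  0.16  1.8  -0.18  0.63 -1.64]
```

{"method": "play_rows", "body": {"deltas": [[-0.001,0,0.0015,0,0,0,1],[-0.001,0,0.003,0,0,0,1],[-0.001,0,0.003,0,0,0,1]]}}

```text
clock: 30.05
position: [0.5954, 0.0742, 0.0496]
tool_rot: [-3.141, -0.001, -0.0]
force: [-1.5, -0.2, 4.6]
grip_width: 0.0331
finger_force: 42.8
```

```bash
python3 -c "
from h import *
st()"
```

```text
t 30.05 p [0.5954 0.0742 0.0496] rot [-3.1409e+00 -1.1000e-03 -3.0000e-04] F [-1.5  -0.21  4.57] M [0.008 0.355 0.035] w 0.0331 ff 42.8 q [-0.33  0.73  0.15  1.8  -0.18  0.62 -1.64]
```

{"method": "play_rows", "body": {"deltas": [[0,0,0,0,0,0,0.56],[0,0,0,0,0,0,0.5],[0,0,0,0,0,0,0.4],[0,0,0,0,0,0,0.2],[0,0,0,0,0,0,0.2],[0,0,0,0,0,0,0.1]]}}

```text
clock: 30.65
position: [0.5953, 0.0741, 0.0493]
tool_rot: [-3.141, -0.001, -0.0]
force: [0.1, -0.7, 0.7]
grip_width: 0.0767
finger_force: 0.0
```

{"method": "play_rows", "body": {"deltas": [[0,0,-0.06,0,0,0,0],[0,0,-0.14,0,0,0,0],[0,0,-0.22,0,0,0,0],[-0.08,0,-0.22,0,0,0,0],[-0.16,-0.08,-0.22,0,0,0,0],[-0.24,-0.16,-0.22,0,0,0,0],[-0.29,-0.24,-0.22,0,0,0,0],[-0.29,-0.277,-0.22,0,0,0,0],[-0.29,-0.277,-0.22,0,0,0,0]]}}

```text
clock: 31.55
position: [0.4489, 0.2166, 0.1594]
tool_rot: [-3.139, -0.001, 0.005]
force: [-0.8, -1.0, 0.5]
grip_width: 0.0857
finger_force: 0.0
```

```bash
python3 -c "
from h import *
for n in('scene','top'):
    I=avg(n,3)
    if n=='scene':
        for o in((.5957,.0738),(.598,-.0723),(.636,-.2139)): ends(n,I,*o)
    print([np.array(b).round(3).tolist() for b in bars(n,I,.057,x0=.5)],[np.array(b).round(3).tolist() for b in bars(n,I,.029,x1=.5)])
st(); go([.45,.2125,.09],.14)"
```

```text
scene back -56.0 fronttop 45.5 frontmax 60.0 expect back-top -58.8 front-top 42.8 front-bottom 57.0
scene back -59.0 fronttop 40.5 frontmax 57.0 expect back-top -58.8 front-top 42.8 front-bottom 56.9
scene back -56.0 fronttop 46.0 frontmax 59.0 expect back-top -58.2 front-top 43.5 front-bottom 56.3
[[0.072, 0.6, -0.001, 0.115, 0.045, 312.694, 228.754], [-0.074, 0.599, -0.01, 0.114, 0.037, 262.346, 247.805], [-0.215, 0.64, 0.019, 0.113, 0.039, 215.502, 280.992]] [[0.213, 0.453, 0.112, 0.114, 0.045, 337.239, 176.127]]
[[0.073, 0.585, 0.006, 0.114, 0.03, 323.623, 190.656], [-0.071, 0.586, -0.019, 0.115, 0.036, 366.803, 191.628], [-0.213, 0.627, -0.037, 0.116, 0.041, 409.699, 180.764]] [[0.177, 0.461, 0.578, 0.085, 0.028, 291.631, 226.994]]
t 31.85 p [0.4507 0.2115 0.1592] rot [-3.1413e+00 -8.0000e-04 -2.1000e-03] F [-0.51  0.56 -0.02] M [-0.041 -0.017  0.039] w 0.0853 ff 0.0 q [-0.7   0.43  0.19  2.01 -0.12  0.71 -2.01]
row [-0.0014, -0.0019, 0.1384] [-0.0001, -0.0004, -0.0678]
```

```bash
python3 -c "
from h import *
for n in('scene','top'):
    I=avg(n,2); print([np.array(b).round(3).tolist() for b in bars(n,I,.057,x0=.5)],[np.array(b).round(3).tolist() for b in bars(n,I,.029,x1=.5)])
    cv2.imwrite('pics/k_%s.png'%n,cv2.resize((I[130:250,240:400] if n=='scene' else I[180:280,230:370]).astype(np.uint8),None,fx=3,fy=3)[:,:,::-1])
a,b=[cv2.imread('pics/k_%s.png'%n) for n in('scene','top')]; c=np.zeros((660,480,3),np.uint8); c[:360]=a; c[360:,:420]=b; cv2.imwrite('pics/k.png',cv2.resize(c,None,fx=.9,fy=.9))
st()"
```

```text
[[0.072, 0.6, 0.0, 0.115, 0.045, 312.647, 228.788], [-0.074, 0.599, -0.01, 0.114, 0.037, 262.346, 247.805], [-0.215, 0.639, 0.018, 0.113, 0.039, 215.515, 280.971]] [[0.212, 0.453, 0.114, 0.114, 0.045, 337.213, 176.118]]
[[0.072, 0.586, -0.001, 0.112, 0.031, 323.696, 190.518], [-0.071, 0.586, -0.017, 0.114, 0.036, 366.806, 191.593], [-0.213, 0.627, -0.039, 0.116, 0.041, 409.655, 180.79]] [[0.177, 0.462, 0.607, 0.083, 0.027, 291.489, 226.718]]
t 32.05 p [0.4505 0.2121 0.1592] rot [-3.1411e+00 -8.0000e-04 -1.2000e-03] F [-0.23  0.44 -0.12] M [0.044 0.    0.027] w 0.0854 ff 0.0 q [-0.71  0.43  0.19  2.01 -0.12  0.71 -2.01]
```

View pics/k.png

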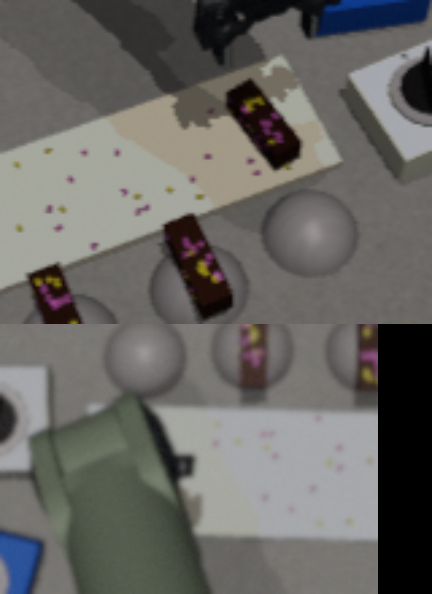

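The top detection was the gripper itself. The scene view at (265,122) shows bar 0 still in its place. I'll pick it up.

{"method": "play_rows", "body": {"deltas": [[-0.001,-0.002,0.06,0,0,-0.07,0],[-0.001,-0.002,0.13,0,0,-0.075,0],[-0.001,-0.002,0.2,0,0,-0.075,0],[-0.001,-0.002,0.274,0,0,-0.075,0],[-0.001,-0.002,0.274,0,0,-0.075,0],[-0.001,-0.002,0.274,0,0,-0.075,0]]}}

```text
clock: 32.65
position: [0.4498, 0.2133, 0.0227]
tool_rot: [3.141, 0.0, 0.156]
force: [0.4, -0.3, 1.2]
grip_width: 0.0855
finger_force: 0.0
```

```bash
python3 -c "
from h import *
st(); go([.45,.2125,.0222],.155)"
```

```text
t 32.65 p [0.4498 0.2133 0.0227] rot [3.1415e+00 1.0000e-04 1.5630e-01] F [ 0.44 -0.25  1.18] M [0.078 0.034 0.014] w 0.0855 ff 0.0 q [-0.63  0.67  0.09  2.07 -0.14  0.41 -1.84]
row [0.0, 0.0016, 0.001] [0.0, 0.0, 0.0006]
```

{"method": "play_rows", "body": {"deltas": [[0,0.001,0,0,0,0,0.3],[0,0.001,0,0,0,0,0.45],[0,0.001,0,0,0,0,0.55],[0,0.001,0,0,0,0,0.7],[0,0.001,0,0,0,0,1],[0,0.001,0,0,0,0,1],[0,0.001,0,0,0,0,1]], "newtons": 40}}

```text
clock: 33.35
position: [0.4503, 0.2135, 0.0232]
tool_rot: [-3.141, -0.002, 0.157]
force: [-0.7, -0.8, 15.1]
grip_width: 0.0333
finger_force: 38.6
```

```bash
python3 -c "
from h import *
st()"
```

```text
t 33.35 p [0.4503 0.2135 0.0232] rot [-3.1406e+00 -2.1000e-03  1.5710e-01] F [-0.7  -0.83 15.06] M [-0.367  0.463  0.168] w 0.0333 ff 38.6 q [-0.63  0.67  0.09  2.07 -0.14  0.4  -1.84]
```

{"method": "play_rows", "body": {"deltas": [[0,0,-0.07,0,0,0,1],[0,0,-0.14,0,0,0,1],[0,0,-0.17,0,0,0,1],[0,0,-0.17,0,0,0,1],[0,0,-0.17,0,0,0,1]]}}

```text
clock: 33.85
position: [0.4498, 0.2133, 0.1072]
tool_rot: [-3.141, -0.001, 0.157]
force: [0.8, 0.4, -1.3]
grip_width: 0.0332
finger_force: 42.3
```

```bash
python3 -c "
from h import *
st(); go([.582,.2102,.075],0)"
```

```text
t 33.85 p [0.4498 0.2133 0.1072] rot [-3.1409e+00 -1.3000e-03  1.5700e-01] F [ 0.81  0.36 -1.31] M [0.012 0.012 0.014] w 0.0332 ff 42.3 q [-0.66  0.51  0.13  2.04 -0.12  0.59 -1.86]
row [0.2602, 0.0474, 0.0647] [-0.0004, -0.0006, 0.075]
```

{"method": "play_rows", "body": {"deltas": [[0.09,0.016,0.0,0,0,0.07,1],[0.18,0.032,0.02,0,0,0.075,1],[0.26,0.047,0.064,0,0,0.075,1],[0.26,0.047,0.064,0,0,0.075,1],[0.26,0.047,0.064,0,0,0.075,1],[0.26,0.047,0.064,0,0,0.075,1],[0.26,0.047,0.064,0,0,0.075,1]]}}

```text
clock: 34.55
position: [0.5812, 0.2107, 0.0757]
tool_rot: [-3.141, -0.001, 0.0]
force: [-0.6, 0.3, -0.8]
grip_width: 0.0331
finger_force: 42.1
```

```bash
python3 -c "
from h import *
st(); go([.582,.2102,.0515],0)"
```

```text
t 34.55 p [0.5812 0.2107 0.0757] rot [-3.1407e+00 -7.0000e-04  4.0000e-04] F [-0.56  0.28 -0.78] M [-0.023  0.006  0.041] w 0.0331 ff 42.1 q [-0.55  0.71  0.16  1.74 -0.17  0.7  -1.87]
row [0.0015, 0.0009, 0.0484] [-0.0004, -0.0003, 0.0002]
```

{"method": "play_rows", "body": {"deltas": [[0.001,0.001,0.02,0,0,0,1],[0.001,0.001,0.04,0,0,0,1],[0.001,0.001,0.047,0,0,0,1],[0.001,0.001,0.05,0,0,0,1],[0.001,0.001,0.05,0,0,0,1],[0.001,0.001,0.05,0,0,0,1]], "newtons": 30}}

```text
clock: 35.15
position: [0.5819, 0.2097, 0.051]
tool_rot: [-3.141, 0.0, -0.0]
force: [-9.9, -2.9, 21.8]
grip_width: 0.0331
finger_force: 45.3
```

```bash
python3 -c "
from h import *
st()"
```

```text
t 35.15 p [0.5819 0.2097 0.051 ] rot [-3.141e+00  3.000e-04 -2.000e-04] F [-9.95 -2.87 21.83] M [-0.466  2.337  0.026] w 0.0331 ff 45.3 q [-0.55  0.75  0.15  1.75 -0.17  0.66 -1.86]
```

{"method": "play_rows", "body": {"deltas": [[0,0,-0.003,0,0,0,1],[0,0,-0.003,0,0,0,1],[0,0,-0.003,0,0,0,1]]}}

```text
clock: 35.45
position: [0.5824, 0.2098, 0.0515]
tool_rot: [-3.141, -0.001, -0.0]
force: [-0.0, -0.1, -2.3]
grip_width: 0.0329
finger_force: 42.3
```

```bash
python3 -c "
from h import *
st()"
```

```text
t 35.45 p [0.5824 0.2098 0.0515] rot [-3.1411e+00 -6.0000e-04 -2.0000e-04] F [-0.02 -0.07 -2.29] M [-0.041 -0.027 -0.015] w 0.0329 ff 42.3 q [-0.55  0.75  0.16  1.75 -0.17  0.66 -1.86]
```

{"method": "play_rows", "body": {"deltas": [[0,0,0.0008,0,0,0,1],[0,0,0.0008,0,0,0,0.56],[0,0,0.0008,0,0,0,0.5],[0,0,0.0008,0,0,0,0.4],[0,0,0.0008,0,0,0,0.2],[0,0,0.0008,0,0,0,0.2],[0,0,0.0008,0,0,0,0.1]]}}

```text
clock: 36.15
position: [0.5825, 0.2098, 0.0515]
tool_rot: [-3.141, -0.001, -0.0]
force: [-0.5, -0.2, 1.3]
grip_width: 0.0767
finger_force: 0.0
```

{"method": "play_rows", "body": {"deltas": [[0,0,-0.06,0,0,0,0],[0,0,-0.14,0,0,0,0],[0,0,-0.22,0,0,0,0],[-0.08,0,-0.24,0,0,0,0],[-0.16,0,-0.24,0,0,0,0],[-0.24,0,-0.24,0,0,0,0],[-0.28,0,-0.24,0,0,0,0],[-0.28,0,-0.24,0,0,0,0]]}}

```text
clock: 36.95
position: [0.44, 0.21, 0.1717]
tool_rot: [-3.141, 0.0, 0.001]
force: [-0.2, 0.2, -0.1]
grip_width: 0.0853
finger_force: 0.0
```

```bash
python3 -c "
from h import *
for n in('scene','top'):
    I=avg(n,4); np.save('f_%s.npy'%n,I)
    if n=='scene':
        for o in((.5824,.2102),(.5957,.0738),(.598,-.0723),(.636,-.2139)): ends(n,I,*o)
    print([np.array(b).round(3).tolist() for b in bars(n,I,.057,x0=.5)])
I=np.load('f_scene.npy'); cv2.imwrite('pics/s9.png',cv2.resize(I[140:330,170:450].astype(np.uint8),None,fx=2.8,fy=2.8,interpolation=cv2.INTER_CUBIC)[:,:,::-1])
st()"
```

```text
scene back -57.5 fronttop 35.0 frontmax 58.0 expect back-top -59.0 front-top 42.6 front-bottom 57.2
scene back -56.0 fronttop 45.5 frontmax 60.0 expect back-top -58.8 front-top 42.8 front-bottom 57.0
scene back -59.0 fronttop 40.5 frontmax 57.0 expect back-top -58.8 front-top 42.8 front-bottom 56.9
scene back -56.0 fronttop 46.0 frontmax 59.0 expect back-top -58.2 front-top 43.5 front-bottom 56.3
[[0.206, 0.587, 0.027, 0.116, 0.053, 354.942, 208.298], [0.072, 0.6, 0.001, 0.115, 0.045, 312.715, 228.778], [-0.074, 0.599, -0.01, 0.114, 0.037, 262.346, 247.805], [-0.215, 0.639, 0.027, 0.114, 0.039, 215.402, 280.872]]
[[0.206, 0.571, 0.003, 0.114, 0.036, 283.39, 193.596], [0.072, 0.584, -0.006, 0.115, 0.03, 323.686, 191.112], [-0.072, 0.586, -0.01, 0.114, 0.037, 366.914, 191.714], [-0.213, 0.627, -0.036, 0.116, 0.041, 409.711, 180.741]]
t 37.35 p [0.4428 0.2095 0.1711] rot [-3.1413e+00 -7.0000e-04 -8.0000e-04] F [ 0.14 -0.35  0.73] M [ 0.019  0.012 -0.019] w 0.0858 ff 0.0 q [-0.72  0.4   0.2   2.02 -0.12  0.73 -2.02]
```

View pics/s9.png

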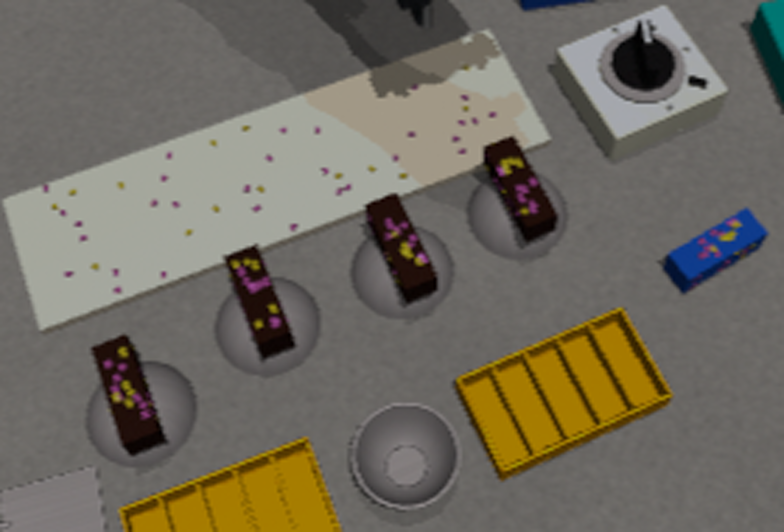

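All four bars are on their domes. I'll check the balance across bar 0 (crop (520,185)), because its measured y is about 3 mm low.

```bash
python3 -c "
from h import *
for n in('scene','top'):
  I=np.load('f_%s.npy'%n)
  for o in((.5824,.2102),(.5957,.0738),(.598,-.0723),(.636,-.2139)):
    ys=np.arange(-.045,.0451,.0005); sig=[]
    for dx in np.arange(-.03,.0301,.004):
        u=px(n,np.c_[0*ys+o[0]+dx,o[1]+ys,0*ys+.074]).astype(np.float32); sig.append(cv2.remap(I[...,0].astype(np.float32),u[:,:1],u[:,1:],cv2.INTER_LINEAR)[:,0])
    g=np.gradient(cv2.GaussianBlur(np.mean(sig,0)[:,None],(1,15),4)[:,0])
    pk=[(round(ys[i]*1e3,1),round(g[i],2)) for i in range(2,len(g)-2) if abs(g[i])>.8 and abs(g[i])==abs(g[i-2:i+3]).max()]
    ex=[round(float(ray(n,px(n,[[o[0],o[1]+s*.017,z]]),.074)[0,1]-o[1])*1e3,1) for s in(-1,1) for z in(.04,.074)]
    print(n,o,'edges',pk,'exp -bot,-top,+bot,+top',ex)
"
```

```text
scene (0.5824, 0.2102) edges [(np.float64(-30.5), np.float32(-3.78)), (np.float64(-18.0), np.float32(2.45)), (np.float64(-13.5), np.float32(2.5)), (np.float64(-5.5), np.float32(-1.55)), (np.float64(-0.5), np.float32(-1.22)), (np.float64(14.5), np.float32(4.38))] exp -bot,-top,+bot,+top [-26.7, -17.0, 6.3, 17.0]
scene (0.5957, 0.0738) edges [(np.float64(-24.0), np.float32(-4.92)), (np.float64(-6.0), np.float32(3.03)), (np.float64(2.0), np.float32(-1.58)), (np.float64(11.0), np.float32(-0.94)), (np.float64(16.5), np.float32(3.77))] exp -bot,-top,+bot,+top [-22.3, -17.0, 10.6, 17.0]
scene (0.598, -0.0723) edges [(np.float64(-19.5), np.float32(-5.13)), (np.float64(-11.0), np.float32(2.3)), (np.float64(-3.5), np.float32(-1.48)), (np.float64(3.0), np.float32(1.71)), (np.float64(10.0), np.float32(-1.85)), (np.float64(15.5), np.float32(4.6))] exp -bot,-top,+bot,+top [-17.7, -17.0, 15.2, 17.0]
scene (0.636, -0.2139) edges [(np.float64(-18.5), np.float32(-5.54)), (np.float64(-12.0), np.float32(3.06)), (np.float64(-6.0), np.float32(-0.96)), (np.float64(-1.0), np.float32(1.09)), (np.float64(11.0
[... 427 characters left out ...]
-6.0), np.float32(1.89)), (np.float64(17.5), np.float32(1.29))] exp -bot,-top,+bot,+top [-16.2, -17.0, 17.1, 17.0]
top (0.598, -0.0723) edges [(np.float64(-41.5), np.float32(-1.13)), (np.float64(-18.0), np.float32(-2.25)), (np.float64(-9.5), np.float32(0.96)), (np.float64(3.0), np.float32(0.94)), (np.float64(12.0), np.float32(-2.07)), (np.float64(20.0), np.float32(3.28))] exp -bot,-top,+bot,+top [-13.2, -17.0, 20.1, 17.0]
top (0.636, -0.2139) edges [(np.float64(-37.0), np.float32(-1.11)), (np.float64(-18.5), np.float32(-2.12)), (np.float64(-10.5), np.float32(1.19)), (np.float64(12.0), np.float32(-2.42)), (np.float64(23.0), np.float32(4.22))] exp -bot,-top,+bot,+top [-10.4, -17.0, 22.9, 17.0]
```

{"method": "play_rows", "body": {"deltas": [[0.09,0.002,0,0,0,0,0],[0.18,0.002,0,0,0,0,0],[0.279,0.002,0,0,0,0,0],[0.279,0.002,0.06,0,0,0,0],[0.279,0.002,0.13,0,0,0,0],[0.279,0.002,0.2,0,0,0,0],[0.279,0.002,0.232,0,0,0,0],[0.279,0.002,0.232,0,0,0,0],[0.279,0.002,0.232,0,0,0,0]]}}

```text
clock: 38.25
position: [0.5826, 0.2089, 0.0565]
tool_rot: [-3.141, -0.002, -0.0]
force: [0.4, -0.2, 1.7]
grip_width: 0.0853
finger_force: 0.0
```

```bash
python3 -c "
from h import *
st()"
```

```text
t 38.25 p [0.5826 0.2089 0.0565] rot [-3.1408e+00 -1.7000e-03 -4.0000e-04] F [ 0.4  -0.25  1.67] M [ 0.005 -0.032 -0.048] w 0.0853 ff 0.0 q [-0.55  0.74  0.16  1.75 -0.18  0.67 -1.86]
```

{"method": "play_rows", "body": {"deltas": [[0,0,0.002,0,0,0,0.3],[0,0,0.002,0,0,0,0.45],[0,0,0.002,0,0,0,0.52],[0,0,0.002,0,0,0,0.58],[0,0,0.002,0,0,0,0.7],[0,0,0.002,0,0,0,0.7],[0,0,0.002,0,0,0,0.7]], "newtons": 20}}

```text
clock: 38.95
position: [0.5822, 0.209, 0.0549]
tool_rot: [-3.141, -0.001, -0.0]
force: [-1.2, -0.0, 6.6]
grip_width: 0.0336
finger_force: 21.2
```

```bash
python3 -c "
from h import *
st()"
```

```text
t 38.95 p [0.5822 0.209  0.0549] rot [-3.1406e+00 -1.4000e-03 -2.0000e-04] F [-1.21 -0.    6.56] M [0.028 0.246 0.039] w 0.0336 ff 21.2 q [-0.55  0.74  0.16  1.75 -0.18  0.66 -1.86]
```

{"method": "play_rows", "body": {"deltas": [[0,0,-0.005,0,0,0,1],[0,0,-0.01,0,0,0,1],[0,-0.005,-0.01,0,0,0,1],[0,-0.005,-0.01,0,0,0,1],[0,-0.005,-0.01,0,0,0,1]]}}

```text
clock: 39.45
position: [0.5818, 0.2114, 0.0593]
tool_rot: [-3.141, -0.001, -0.0]
force: [0.4, 0.1, -1.1]
grip_width: 0.0336
finger_force: 20.4
```

```bash
python3 -c "
from h import *
st()"
```

```text
t 39.45 p [0.5818 0.2114 0.0593] rot [-3.1411e+00 -5.0000e-04 -0.0000e+00] F [ 0.4   0.08 -1.07] M [ 0.037  0.073 -0.034] w 0.0336 ff 20.4 q [-0.55  0.74  0.16  1.74 -0.18  0.67 -1.86]
```

{"method": "play_rows", "body": {"deltas": [[0.001,0,0.005,0,0,0,1],[0.001,0,0.0085,0,0,0,1],[0.001,0,0.0088,0,0,0,1],[0.001,0,0.0088,0,0,0,1]]}}

```text
clock: 39.85
position: [0.5825, 0.2113, 0.055]
tool_rot: [-3.141, -0.001, -0.0]
force: [-0.7, 0.2, 2.5]
grip_width: 0.0337
finger_force: 19.9
```

```bash
python3 -c "
from h import *
st()"
```

```text
t 39.85 p [0.5825 0.2113 0.055 ] rot [-3.1409e+00 -9.0000e-04 -3.0000e-04] F [-0.71  0.23  2.54] M [0.019 0.093 0.014] w 0.0337 ff 19.9 q [-0.55  0.75  0.16  1.74 -0.18  0.67 -1.86]
```

{"method": "play_rows", "body": {"deltas": [[0,0,0,0,0,0,0.58],[0,0,0,0,0,0,0.54],[0,0,0,0,0,0,0.5],[0,0,0,0,0,0,0.4],[0,0,0,0,0,0,0.2],[0,0,0,0,0,0,0.2],[0,0,0,0,0,0,0.1]]}}

```text
clock: 40.55
position: [0.5825, 0.2113, 0.055]
tool_rot: [-3.141, -0.001, -0.0]
force: [0.0, -1.3, -0.1]
grip_width: 0.0767
finger_force: 0.0
```

{"method": "play_rows", "body": {"deltas": [[0,0,-0.06,0,0,0,0],[0,0,-0.14,0,0,0,0],[0,0,-0.22,0,0,0,0],[-0.08,0.02,-0.24,0,0,0,0],[-0.16,0.08,-0.24,0,0,0,0],[-0.24,0.16,-0.24,0,0,0,0],[-0.29,0.24,-0.24,0,0,0,0],[-0.29,0.26,-0.24,0,0,0,0],[-0.29,0.26,-0.24,0,0,0,0]]}}

```text
clock: 41.45
position: [0.4372, 0.0797, 0.1754]
tool_rot: [-3.141, -0.002, -0.003]
force: [0.6, 0.7, 0.7]
grip_width: 0.0852
finger_force: 0.0
```

```bash
cat >> h.py <<'E'
def check():
  for n in('scene','top'):
    I=avg(n,4); np.save('f_%s.npy'%n,I)
    for o in((.5824,.2102),(.5957,.0738),(.598,-.0723),(.636,-.2139)):
      if n=='scene': ends(n,I,*o)
      ys=np.arange(-.045,.0451,.0005); sig=[]
      for dx in np.arange(-.03,.0301,.004):
        u=px(n,np.c_[0*ys+o[0]+dx,o[1]+ys,0*ys+.074]).astype(np.float32); sig.append(cv2.remap(I[...,0].astype(np.float32),u[:,:1],u[:,1:],cv2.INTER_LINEAR)[:,0])
      g=np.gradient(cv2.GaussianBlur(np.mean(sig,0)[:,None],(1,15),4)[:,0])
      lo=(ys>-.035)&(ys<-.013); hi=(ys>.012)&(ys<.035)
      ex=[float(ray(n,px(n,[[o[0],o[1]+s*.017,z]]),.074)[0,1]-o[1])*1e3 for s in(-1,1) for z in(.04,.074)]
      a,b=ys[lo][np.argmin(g[lo])]*1e3,ys[hi][np.argmax(g[hi])]*1e3
      print(n,'side offsets %.1f %.1f'%(a-min(ex[:2]),b-max(ex[2:])))
E
python3 -c "
from h import *
check(); st(); go([.5955,-.0722,.15],0)"
```

```text
scene back -57.0 fronttop 35.0 frontmax 59.5 expect back-top -59.0 front-top 42.6 front-bottom 57.2
scene side offsets 0.2 2.0
scene back -56.0 fronttop 45.5 frontmax 60.0 expect back-top -58.8 front-top 42.8 front-bottom 57.0
scene side offsets -1.7 -0.5
scene back -59.0 fronttop 40.5 frontmax 57.0 expect back-top -58.8 front-top 42.8 front-bottom 56.9
scene side offsets -1.8 -1.5
scene back -56.0 fronttop 46.0 frontmax 59.0 expect back-top -58.2 front-top 43.5 front-bottom 56.3
scene side offsets -1.5 -0.2
top side offsets 0.4 3.0
top side offsets -0.5 0.4
top side offsets -1.0 -0.1
top side offsets -1.5 -0.4
t 41.85 p [0.4375 0.0818 0.1746] rot [-3.1412e+00 -5.0000e-04  5.0000e-04] F [-0.98 -0.29  0.51] M [-0.03  -0.019  0.063] w 0.0856 ff 0.0 q [-0.5   0.33  0.23  2.12 -0.11  0.7  -1.77]
row [0.3158, 0.3081, 0.0493] [-0.0002, -0.0003, 0.0003]
```

All four bars are on their domes, within about 1–2 mm of centre. Now I'll measure the white box and dial.

```bash
python3 -c "
from h import *
for n in('top','scene'):
    I=np.load('f_%s.npy'%n)
    U=ray(n,[[x,y] for y in range(400) for x in range(640)],.05)[:,:2].reshape(400,640,2)
    d=U-[.494,.393]; near=(np.abs(d).max(2)<.1)
    m=(near&(I.mean(2)>(125 if n=='top' else 150))&(I.max(2)-I.min(2)<25)).astype(np.uint8); m=cv2.morphologyEx(m,cv2.MORPH_CLOSE,np.ones((3,3)))
    C=max(cv2.findContours(m,cv2.RETR_EXTERNAL,cv2.CHAIN_APPROX_NONE)[0],key=cv2.contourArea)
    P=ray(n,C[:,0],.05)[:,:2].astype(np.float32); r=cv2.minAreaRect(P*1000); print(n,'box',r)
    U6=ray(n,[[x,y] for y in range(400) for x in range(640)],.05)[:,:2].reshape(400,640,2)
    k=(near&(np.abs(d).max(2)<.062)&(I.mean(2)<75)).astype(np.uint8); _,L,S,Ce=cv2.connectedComponentsWithStats(k)
    print('dark',[(int(S[j,4]),Ce[j].round(1).tolist(),ray(n,Ce[j],.055)[0,:2].round(4).tolist()) for j in range(1,len(S)) if S[j,4]>2])
I=np.load('f_top.npy'); a=I[190:242,200:256]; b=np.load('f_scene.npy')[135:200,362:436]
cv2.imwrite('pics/d.png',np.hstack([cv2.resize(v.astype(np.uint8),(390,390),interpolation=cv2.INTER_CUBIC)[:,:,::-1] for v in(a,b)]))
"
```

```text
top box ((497.466064453125, 397.2746276855469), (133.353759765625, 143.28567504882812), 4.61611270904541)
dark [(246, [226.2, 214.4], [0.4965, 0.3946])]
scene box ((500.0101623535156, 394.12615966796875), (126.3033218383789, 135.31661987304688), 2.905353546142578)
dark [(359, [399.2, 162.0], [0.4956, 0.3964]), (19, [418.4, 168.7], [0.5397, 0.4374])]
```

View pics/d.png

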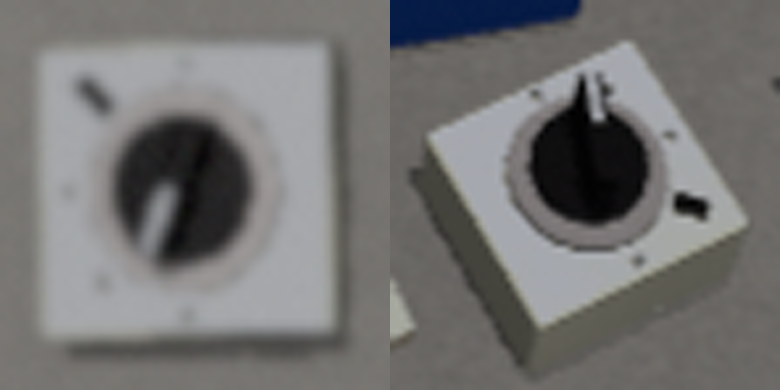

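The crops show the white line pointing down-left in the top view, about (155,225), so the dial starts near 0.3. The index mark is up-left at (95,95), roughly 47° in the world, giving a box yaw of about 0.04. I'll go to the dial.

```bash
python3 -c "
from h import *
go([.498,.3955,.17],1.435); s=observe(); s=dict(s); s['position']=np.array([.498,.3955,.17]); s['tool_rot']=np.array([np.pi,0,1.435]); go([.498,.3955,.11],2.87,s)"
```

```text
row [0.1213, -0.6274, 0.0096] [0.0, -0.0004, -0.6849]
row [0.0, -0.0, 0.12] [0.0, 0.0, -0.6852]
```

{"method": "play_rows", "body": {"deltas": [[0.012,-0.063,0.01,0,0,-0.07,0],[0.024,-0.125,0.01,0,0,-0.14,0],[0.036,-0.19,0.01,0,0,-0.21,0],[0.048,-0.25,0.01,0,0,-0.28,0],[0.06,-0.31,0.01,0,0,-0.35,0],[0.073,-0.38,0.01,0,0,-0.42,0],[0.085,-0.44,0.01,0,0,-0.49,0],[0.097,-0.5,0.01,0,0,-0.56,0],[0.11,-0.565,0.01,0,0,-0.63,0],[0.1213,-0.6275,0.01,0,0,-0.685,0]]}}

```text
clock: 42.85
position: [0.4981, 0.3966, 0.1698]
tool_rot: [3.141, -0.001, 1.44]
force: [-0.2, 0.3, -1.1]
grip_width: 0.0853
finger_force: 0.0
```

{"method": "play_rows", "body": {"deltas": [[0,0,0,0,0,-0.07,0],[0,0,0,0,0,-0.14,0],[0,0,0,0,0,-0.21,0],[0,0,0,0,0,-0.28,0],[0,0,0,0,0,-0.35,0],[0,0,0,0,0,-0.42,0],[0,0,0,0,0,-0.49,0],[0,0,0,0,0,-0.56,0],[0,0,0.06,0,0,-0.63,0],[0,0,0.12,0,0,-0.685,0]]}}

```text
clock: 43.85
position: [0.4984, 0.3955, 0.1097]
tool_rot: [3.139, 0.001, 2.875]
force: [0.6, -0.9, -0.1]
grip_width: 0.0855
finger_force: 0.0
```

{"method": "play_rows", "body": {"deltas": [[0,0,0,0,0,0,0],[0,0,0,0,0,0,0],[0,0,0,0,0,0,0]]}}

```text
clock: 44.15
position: [0.4985, 0.3958, 0.1116]
tool_rot: [3.139, 0.002, 2.866]
force: [0.2, -0.3, 0.4]
grip_width: 0.0851
finger_force: 0.0
```

```bash
python3 -c "
from h import *
st(); go([.498,.3955,.072],2.87)
I=avg('scene',1); cv2.imwrite('pics/e.png',cv2.resize(I[100:240,320:480].astype(np.uint8),None,fx=4,fy=4,interpolation=cv2.INTER_CUBIC)[:,:,::-1])"
```

```text
t 44.15 p [0.4985 0.3958 0.1116] rot [3.1393e+00 1.5000e-03 2.8662e+00] F [ 0.23 -0.26  0.39] M [ 0.037 -0.021 -0.024] w 0.0851 ff 0.0 q [-0.44  0.72 -0.49  1.65  0.42  0.88  0.19]
row [0.001, -0.001, 0.0792] [0.0011, 0.0007, -0.0018]
```

View pics/e.png

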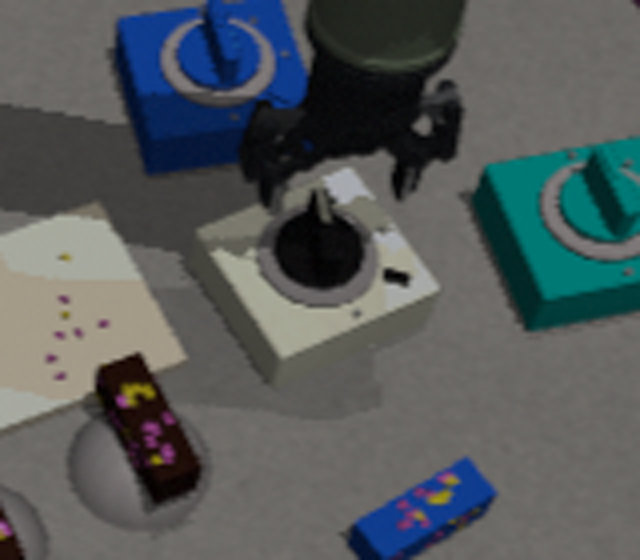

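The fingers straddle the dial grip at crop (318,215), so I'll go down and grip.

{"method": "play_rows", "body": {"deltas": [[0,0,0.04,0.001,0.001,0,0],[0,0,0.076,0.001,0.001,0,0],[0,0,0.076,0.001,0.001,0,0.4],[0,0,0.076,0.001,0.001,0,0.7],[0,0,0.076,0.001,0.001,0,1],[0,0,0.076,0.001,0.001,0,1],[0,0,0.076,0.001,0.001,0,1],[0,0,0.076,0.001,0.001,0,1],[0,0,0.076,0.001,0.001,0,1]], "newtons": 30}}

```text
clock: 45.1
position: [0.4985, 0.3956, 0.0729]
tool_rot: [3.141, -0.001, 2.869]
force: [0.5, 1.2, 6.5]
grip_width: 0.0135
finger_force: 34.9
```

```bash
python3 -c "
from h import *
st()"
```

```text
t 45.1 p [0.4985 0.3956 0.0729] rot [ 3.1414e+00 -8.0000e-04  2.8691e+00] F [0.5  1.23 6.53] M [ 0.265  0.012 -0.007] w 0.0135 ff 34.9 q [-0.46  0.77 -0.47  1.66  0.45  0.82  0.17]
```

{"method": "play_rows", "body": {"deltas": [[0,0,0,0,0,0.06,1],[0,0,0,0,0,0.12,1],[0,0,0,0,0,0.18,1],[0,0,0,0,0,0.24,1],[0,0,0,0,0,0.3,1],[0,0,0,0,0,0.36,1],[0,0,0,0,0,0.42,1],[0,0,0,0,0,0.48,1],[0,0,0,0,0,0.54,1],[0,0,0,0,0,0.54,1]]}}

```text
clock: 46.1
position: [0.4978, 0.3952, 0.0728]
tool_rot: [-3.14, 0.001, 1.733]
force: [-4.0, -3.0, 12.7]
grip_width: 0.0127
finger_force: 35.7
```

```bash
python3 -c "
from h import *
st(); go([.4985,.3956,.073],.835)"
```

```text
t 46.1 p [0.4978 0.3952 0.0728] rot [-3.1396e+00  8.0000e-04  1.7335e+00] F [-3.96 -3.   12.7 ] M [-0.682  0.993 -0.088] w 0.0127 ff 35.7 q [-0.64  0.73 -0.18  1.68  0.18  0.75 -0.75]
row [0.0006, 0.0016, -0.0003] [-0.0007, 0.0008, 0.429]
```

{"method": "play_rows", "body": {"deltas": [[0,0,-0.002,0,0,0.06,1],[0,0,-0.002,0,0,0.12,1],[0,0,-0.002,0,0,0.18,1],[0,0,-0.002,0,0,0.24,1],[0,0,-0.002,0,0,0.3,1],[0,0,-0.002,0,0,0.36,1],[0,0,-0.002,0,0,0.41,1],[0,0,-0.002,0,0,0.428,1],[0,0,-0.002,0,0,0.428,1],[0,0,-0.002,0,0,0.428,1]]}}

```text
clock: 47.1
position: [0.4971, 0.3953, 0.0729]
tool_rot: [-3.14, 0.003, 0.844]
force: [-6.6, 2.6, -0.1]
grip_width: 0.0132
finger_force: 34.1
```

{"method": "play_rows", "body": {"deltas": [[0,0,0,0,0,0,0.6],[0,0,0,0,0,0,0.2],[0,0,0,0,0,0,0],[0,0,0,0,0,0,0],[0,0,-0.08,0,0,0,0],[0,0,-0.16,0,0,0,0],[-0.06,0.04,-0.22,0,0,0,0],[-0.12,0.1,-0.22,0,0,0,0],[-0.19,0.16,-0.22,0,0,0,0],[-0.25,0.22,-0.22,0,0,0,0]]}}

```text
clock: 48.1
position: [0.4968, 0.2267, 0.1836]
tool_rot: [-3.141, 0.001, 0.842]
force: [1.5, -0.1, 0.1]
grip_width: 0.0854
finger_force: 0.0
```

```bash
python3 -c "
from h import *
st(); I=avg('top',4); J=avg('scene',3); np.save('f_top.npy',I); np.save('f_scene.npy',J)
a=I[190:242,200:256]; b=J[135:200,362:436]
cv2.imwrite('pics/d2.png',np.hstack([cv2.resize(v.astype(np.uint8),(int(v.shape[1]*s),390),interpolation=cv2.INTER_CUBIC)[:,:,::-1] for v,s in((a,7.5),(b,5))]))
"
```

```text
t 48.1 p [0.4968 0.2267 0.1836] rot [-3.1412e+00  1.3000e-03  8.4190e-01] F [ 1.49 -0.1   0.1 ] M [ 0.036 -0.096  0.013] w 0.0854 ff 0.0 q [-0.59  0.46  0.07  1.86 -0.04  0.83 -1.22]
```

View pics/d2.png

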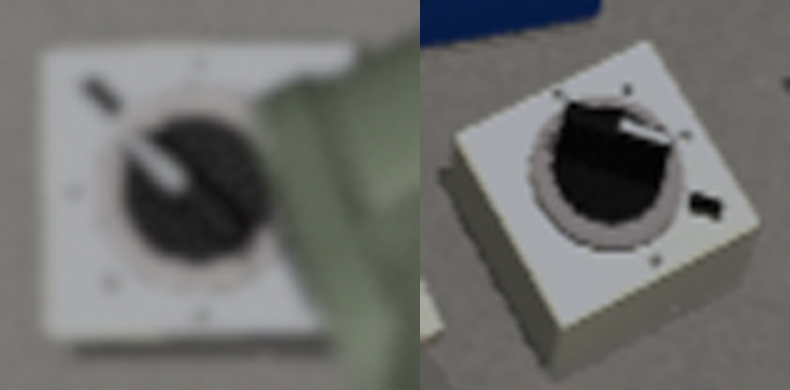

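In both views the white line points straight at the index mark (top view: line at (158,165), mark at (102,95)). Now a final check of the bars and the whole scene.

```bash
python3 -c "
from h import *
check(); cv2.imwrite('pics/fin.png',np.load('f_scene.npy').astype(np.uint8)[100:380,60:520,::-1].repeat(1,0)); st()"
```

```text
scene back -57.0 fronttop 35.0 frontmax 59.5 expect back-top -59.0 front-top 42.6 front-bottom 57.2
scene side offsets 0.2 2.0
scene back -56.0 fronttop 46.0 frontmax 60.0 expect back-top -58.8 front-top 42.8 front-bottom 57.0
scene side offsets -1.7 -0.5
scene back -59.0 fronttop 40.5 frontmax 57.0 expect back-top -58.8 front-top 42.8 front-bottom 56.9
scene side offsets -1.8 -1.5
scene back -56.0 fronttop 46.0 frontmax 59.0 expect back-top -58.2 front-top 43.5 front-bottom 56.3
scene side offsets -1.5 -0.2
top side offsets 0.9 2.5
top side offsets -0.5 0.4
top side offsets -1.0 -0.1
top side offsets -1.5 0.1
t 48.85 p [0.497  0.2288 0.1832] rot [-3.1408e+00  1.9000e-03  8.4200e-01] F [-0.18  0.77 -1.  ] M [ 0.036  0.002 -0.001] w 0.0854 ff 0.0 q [-0.59  0.46  0.07  1.86 -0.04  0.83 -1.23]
```

View pics/fin.png

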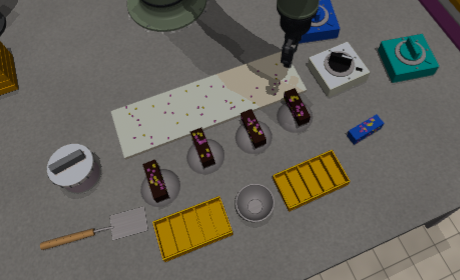

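The final picture shows all four bars resting on their domes, at about (155,182), (203,147), (253,128) and (297,107). The lid and dial are set, the bystanders are in place and the arm is clear of everything.

```bash
python3 -c "
from workcell import *
print(job_done())"
```

```text
the job is handed in; nothing more can be done
None
```

I handed the job in at about 49 s; the lid is turned into its seal by an estimated 0.15–0.2 rad (judged from noisy wrist torque), all four bars balance on their own domes within about 2 mm (two lean roughly 0.04 rad), and the dial's white line points at the index mark.

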